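# Set up the pens on the desk again

## Task

The desk has been wiped: turn every pen pot that was left mouth down the right way up and stand it wholly on the cork mat, and press every loose marker down into a clip of the marker rack until it is fully home with the sprung jaw closed over it. Do not disturb the mug, the note block or the mouse.

Things in the scene. Friction and masses are not known exactly. Their poses are not given: they have to be found in the camera images.
- pot0: square pen pot of plain aluminium, 56 x 56 mm, 95 mm tall, walls and bottom 4 mm, 110 to 220 g. Origin: centre of the underside of its closed bottom; z points from the bottom out through the mouth, x and y square to its side faces. At the start it stands mouth down on the desk left of the mat (z points down, origin 95 mm up). Two or three pots are there in a run
- pot1: square pen pot of plain aluminium, 56 x 56 mm, 95 mm tall, walls and bottom 4 mm, 110 to 220 g. Origin: centre of the underside of its closed bottom; z points from the bottom out through the mouth, x and y square to its side faces. At the start it stands mouth down on the desk left of the mat (z points down, origin 95 mm up). Two or three pots are there in a run
- pot2: square pen pot of plain aluminium, 56 x 56 mm, 95 mm tall, walls and bottom 4 mm, 110 to 220 g. Origin: centre of the underside of its closed bottom; z points from the bottom out through the mouth, x and y square to its side faces. At the start it stands mouth down on the desk left of the mat (z points down, origin 95 mm up). Two or three pots are there in a run
- marker0: double-ended marker, 144 mm long, 40 g: white round barrel 18 mm in diameter between two square grey caps (22 x 22 x 22 mm; 100 mm of barrel free between them). Origin: its middle, on its axis; x lies along it. At the start it lies on the desk between the robot and the mat, roughly along y, its axis 11 mm up. One or two markers are there in a run
- marker1: double-ended marker, 144 mm long, 40 g: white round barrel 18 mm in diameter between two square grey caps (22 x 22 x 22 mm; 100 mm of barrel free between them). Origin: its middle, on its axis; x lies along it. At the start it lies on the desk between the robot and the mat, roughly along y, its axis 11 mm up. One or two markers are there in a run
- mat: cork mat fixed to the desk, 150 mm (its x) by 330 mm (its y) and 3 mm thick. Origin: centre of its underside; z up. Room for the three pots in a row along its y
- rack: marker rack fixed to the desk: black base plate 190 mm (x) by 110 mm (y), 10 mm thick, with two fork clips at x = -45 and +45 mm, each taking one marker lying along the rack's y; between the forks of a clip 60 mm are free for the fingers, down to 19 mm above the desk. Origin: centre of its underside; z up
- clip0 (a point): where the middle of a marker lies when home in the near (rack x = -45 mm) clip, 44 mm above the desk; frame as the rack's, y along the marker. Two forks, 10 mm wide, centred 35 mm either side along y, hold the barrel 9 mm below this point, between a fixed cheek (+x) and the sprung jaw (-x), both flared above, tops 28 mm up. Pushed straight down with about 8 to 15 N, a marker snaps in
- clip1 (a point): where the middle of a marker lies when home in the far (rack x = +45 mm) clip, 44 mm above the desk; frame as the rack's, y along the marker. Two forks, 10 mm wide, centred 35 mm either side along y, hold the barrel 9 mm below this point, between a fixed cheek (+x) and the sprung jaw (-x), both flared above, tops 28 mm up. Pushed straight down with about 8 to 15 N, a marker snaps in
- jaw0 (a joint): sprung steel jaw of clip0: 0 when closed, grows as it swings out to 0.5 rad; its spring closes it
- jaw1 (a joint): sprung steel jaw of clip1: 0 when closed, grows as it swings out to 0.5 rad; its spring closes it
- mug: white coffee mug, 80 mm across, 90 mm tall, handle on its +y side; a bystander, not part of the job. Origin: centre of its underside
- notes: block of note paper, 76 x 76 x 30 mm; a bystander. Origin: centre of its underside
- mouse: black computer mouse, about 80 x 60 x 32 mm; a bystander. Origin: underside, middle of its round end
Things that resemble listed ones, but are neither listed nor needed, are in the scene too. What is shaped like the pot2 but pink is not meant. What is shaped like the pot0 but black is not meant.

How it is judged:
By the outcome, as a careful person would: the job done as asked, in the order asked, and still so for the second after the job is handed in, with the robot touching nothing.
Of pot0, pot1, pot2 only 2 to 3 are there at a start; the rules pass over those that are not, and their reading is None.
Of marker0, marker1 only 1 to 2 are there at a start; the rules pass over those that are not, and their reading is None.
At some moment in a run one of pot0, pot1, pot2 may be knocked a few centimetres aside while the robot is not near it.
Once in a run the grip may slacken for a moment while it holds something.
It also fails if it takes over 210 s, if anything falls off the work surface, if the arm or the gripper's body presses on something with over 40 N, if the wrist force passes 120 N, or if a joint passes its speed limit or range.

## Robot

A 6-joint arm with a two-finger parallel gripper is mounted at the origin on the work surface. World frame = base frame: x ahead of the robot, y to its left, z up, the work surface at z = 0. Lengths are in m, angles in rad, forces in N, time in s.
With the tool pointing down it reaches from about 0.3 to 0.775 m from the base axis. Payload 14.6 kg.
Tool frame: the origin (TCP) lies on the centre line of the jaws, within the pads' length; the fingertips stand 19 mm ahead of it and the grasp point (between the pads) is the TCP; z points along the fingers, y is the line along which they close (so a half turn about z gives the same grasp; the last joint's range is limited). The gripper opens to 94 mm and grips with 3 to 60 N. Pads are 16 mm wide; open, the fingers measure 119 mm over their backs; the gripper's body (75 mm by 177 mm) begins 78 mm behind the grasp point.
Start: joints at [-1.317, 0.3, 1.521, -0, 1.321, -0.067], TCP at [0.173, -0.522, 0.224] pointing down, gripper open.
Joint ranges: [-3.03, 3.03], [-0.79, 2.21], [0.23, 2.52], [-1.04, 4.18], [0, 3.07], [-2.55, 2.55]. Speed limits (rad/s): [2.22, 2.22, 2.57, 3.14, 3.14, 3.14].

## Interface

Orientations are given as [roll, pitch, yaw] about the fixed x, y, z axes, in that order (R = Rz(yaw) Ry(pitch) Rx(roll)).
In Python, from station import get_obs, camera, workorder gives the robot as it stands.
- The arm moves only by the tool play_rows, never from a script. Its argument "motion" is a list that holds one entry, the list of rows, each a list of 7 numbers: the shift along the tool's x, y, z as a fraction of full scale, then the turn, a rotation vector about the tool's x, y, z as a fraction of full scale, then the opening, from -1 (shut) to 1 (fully open). In form: [[[x, y, z, ax, ay, az, grip], ...]]. A call has 1 to 10 rows; each row is the pose to reach, as a shift and turn from the pose commanded when the call began, along the tool's axes at that moment, turning the shorter way round; what a row does not reach only later rows make up. Full scale, the value 1, is 0.25 m for a shift and 2 pi rad for a turn. A row lasts 1/10 s, in which the tool goes at most 50 mm and 8.59 degrees, less where a joint would pass 70% of its speed; a pose out of reach is approached as far as the arm can. A call with a number of a shift or a turn outside -1 to 1 is refused whole. A call with a gripper value outside its range is refused whole. The fingers move at their own pace and stop on an object; "grip_force" is the grip in N (left out, the last holds). Time passes only in rows, so rows that repeat a pose let the fingers close. It gives the time, the measured TCP pose, the force, the opening and the grip force at its end, in the units of the state.
- get_obs(): the state, without advancing time (a new reading comes with each control period).
- camera(name): name is "scene" or "top"; returns a dict with "frame" (420x560x3 uint8, red, green, blue), "z_map" (420x560 float32, m along the optical axis (not along the pixel's ray), 0 where there is no reading), "camera_matrix" (3x3 intrinsics, pixels), "T" (4x4, takes a point from camera to world coordinates). Camera axes: x right, y up, looking along -z (the intrinsics and any distortion apply to the point x, -y, -z); pixel columns grow to the right and rows downward; lengths in m; the calibration is good to about 2 mm. A picture is of the moment at which its call begins.
- workorder.hand_in(): hands the job in; it is judged then, once.
The state is a dict: "time_s": time; "qpos": joint angles; "joint_vel": joint speeds; "tau": joint torques, N m; "ee_pos": TCP position; "eef_rot": TCP orientation; "force": force on the tool from outside, world axes, zero at the start; "moment": the same for the moment, N m; "grip_width": finger opening in m; "grip_force": force on a finger pad.
Only numpy, scipy, OpenCV 4.12 (cv2) and the standard library are available. Lean on these libraries where they do the work, as an engineer would, in place of code of your own. Each camera call takes 0.05 s, during which the arm holds its last target. There are 200 camera calls.

## Working session

There is one attempt and no reset: what is moved stays moved. The work goes in short steps, Python scripts to look and compute and a tool call to move; the robot and the scene stay as the last step left them, time stands still between calls to the robot, and variables do not carry over. Pictures are saved under pics/ and viewed, at most 14 in all, crops included, and the job is handed in when it is done.

Besides the shell and the picture viewer there is one more tool, called after ">>>" as a command line: name --argument value ..., lists and objects as JSON in quotes. play_rows: Moves the arm, as the interface text tells. Its arguments: {"type":"object","properties":{"motion":{"type":"array"},"grip_force":{"type":"number"}},"required":["motion"]}

```bash
ls; mkdir -p pics
cat > h.py <<'E'
import numpy as np,cv2
from station import get_obs,camera,workorder
def snap(n,f=None):
    c=camera(n)
    if f: cv2.imwrite('pics/'+f,c['frame'][:,:,::-1])
    return c
def pts(c):
    z=c['z_map'];h,w=z.shape;K=c['camera_matrix']
    u,v=np.meshgrid(np.arange(w),np.arange(h))
    P=np.stack([(u-K[0,2])/K[0,0]*z,-(v-K[1,2])/K[1,1]*z,-z],-1)
    return P@c['T'][:3,:3].T+c['T'][:3,3]
E
python3 - <<'E'
from h import *
o=get_obs();print(o)
for n in('scene','top'):
    c=snap(n,n+'0.png');print(c['camera_matrix'],c['T'].round(3));np.save(n+'.npy',pts(c))
E
```

```text
pics
{'time_s': 0.0, 'qpos': array([-1.31658113e+00,  3.00497924e-01,  1.52160989e+00, -2.44139660e-05,
        1.32068917e+00, -6.66120174e-02]), 'joint_vel': array([ 0.00063931, -0.00063968,  0.0001717 , -0.00164148,  0.00020796,
        0.00138994]), 'tau': array([ 4.30283990e-05, -5.31807482e+01, -3.52731550e+01,  7.08829123e-02,
        2.44949665e-02, -1.29725327e-04]), 'ee_pos': array([ 0.1733656 , -0.52169822,  0.22385942]), 'eef_rot': array([-3.14038942e+00, -5.65688749e-05,  3.20833242e-01]), 'force': array([-0.38909551,  0.31881608, -0.86208928]), 'moment': array([ 0.00019766, -0.0306356 ,  0.01660841]), 'grip_force': 0.0, 'grip_width': 0.0941509671591974}
[[503.68324228   0.         287.48658079]
 [  0.         503.68324228 200.25215848]
 [  0.           0.           1.        ]] [[ 0.224 -0.543  0.81   1.619]
 [ 0.974  0.142 -0.174 -0.135]
 [-0.021  0.828  0.561  0.768]
 [ 0.     0.     0.     1.   ]]
[[495.11912873   0.         280.69855663]
 [  0.         495.11912873 204.36218009]
 [  0.           0.           1.        ]] [[ 0.018  0.987 -0.16   0.383]
 [-1.     0.016 -0.011  0.059]
 [-0.008  0.16   0.987  1.33 ]
 [ 0.     0.     0.     1.   ]]
```

View pics/top0.png

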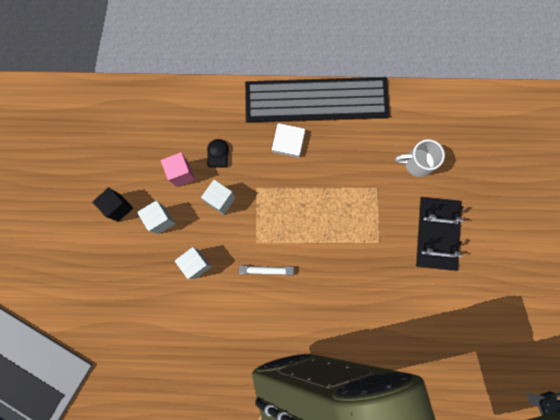

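View pics/scene0.png

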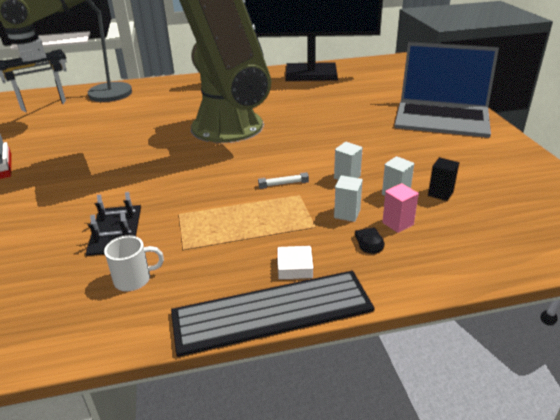

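Top view: three aluminium pots at (218,197), (155,217), (192,263); one marker at (267,271); rack (440,234); mat (317,216); mug (427,157); notes (289,140); mouse (218,153). The scene view agrees: pots at (348,162), (397,178) and (347,197), with pink and black decoys.

```bash
cat > m.py <<'E'
from h import *
T=np.load('top.npy');S=np.load('scene.npy')
def rect(P,n):
    (c,s,a)=cv2.minAreaRect(P[:,:2].astype(np.float32)); print(n,len(P),'c',np.round(c,4),'s',np.round(s,4),'a',round(a,1),'zmed',np.median(P[:,2]).round(4))
def blob(W,uv,r,zl,zh,n):
    P=W[uv[1]-r:uv[1]+r,uv[0]-r:uv[0]+r].reshape(-1,3);P=P[(P[:,2]>zl)&(P[:,2]<zh)]
    if len(P)>8: rect(P,n)
    else: print(n,len(P))
for n,uv,us in(('A',(218,197),(349,185)),('B',(155,217),(398,165)),('C',(192,263),(348,150)),('pink',(177,169),(400,193)),('black',(113,205),(444,165))):
    blob(T,uv,18,.088,.105,n+' top');blob(S,us,13,.088,.105,n+' scene')
blob(T,(267,271),32,.012,.03,'marker top');blob(S,(284,181),30,.012,.03,'marker scene')
blob(T,(440,234),45,.006,.0145,'rack base');blob(T,(440,234),45,.018,.09,'rack forks');blob(S,(115,222),40,.006,.0145,'rack base S')
P=T[205:260,410:470].reshape(-1,3)
print('rack plate z hist',np.histogram(P[:,2],bins=np.arange(-.005,.08,.005)))
blob(T,(427,157),30,.03,.1,'mug');blob(T,(289,140),22,.02,.04,'notes');blob(T,(218,153),16,.01,.05,'mouse')
for uv in((257,189),(378,189),(378,242),(257,242)):print('mat corner',T[uv[1],uv[0]].round(4))
print('desk',T[300,150],S[250,400])
for n,(u,v,w,h) in dict(top=(405,185,75,95),scene=(80,185,70,75)).items():
    I=cv2.imread(f'pics/{n}0.png')[v:v+h,u:u+w];
    cv2.imwrite(f'pics/rack_{n}.png',cv2.resize(I,None,fx=6,fy=6,interpolation=cv2.INTER_CUBIC))
E
python3 m.py
```

```text
A top 485 c [0.6064 0.2381] s [0.0577 0.0564] a 56.9 zmed 0.0945
A scene 322 c [0.6101 0.2396] s [0.057 0.063] a 57.4 zmed 0.0941
B top 501 c [0.5498 0.3978] s [0.0573 0.0563] a 32.9 zmed 0.0944
B scene 276 c [0.5542 0.3967] s [0.0586 0.0643] a 34.0 zmed 0.0941
C top 521 c [0.4325 0.2966] s [0.0568 0.0569] a 38.5 zmed 0.0944
C scene 239 c [0.4369 0.2972] s [0.0569 0.0629] a 41.2 zmed 0.094
pink top 483 c [0.6784 0.3484] s [0.0576 0.0567] a 22.5 zmed 0.0943
pink scene 334 c [0.6827 0.3492] s [0.0601 0.0599] a 21.2 zmed 0.094
black top 488 c [0.582  0.5145] s [0.0584 0.0567] a 46.0 zmed 0.0942
black scene 278 c [0.5866 0.5147] s [0.0564 0.0633] a 44.8 zmed 0.0943
marker top 387 c [0.4574 0.1062] s [0.1476 0.0955] a 88.9 zmed 0.019
marker scene 254 c [0.4248 0.1109] s [0.144  0.0306] a 88.9 zmed 0.018
rack base 2073 c [ 0.5326 -0.3528] s [0.2388 0.2301] a 88.8 zmed 0.0094
rack forks 478 c [ 0.5298 -0.3495] s [0.0827 0.1304] a 84.8 zmed 0.0408
rack base S 1155 c [ 0.4844 -0.3523] s [0.2775 0.1368] a 5.0 zmed 0.0094
rack plate z hist (array([ 522,  478, 1012,  656,  119,   45,   35,   73,   45,   12,   21,
         34,   36,   43,   44,   40]), array([-0.005,  0.   ,  0.005,  0.01 ,  0.015,  0.02 ,  0.025,  0.03 ,
        0.035,  0.04 ,  0.045,  0.05 ,  0.055,  0.06 ,  0.065,  0.07 ,
        0.075]))
mug 652 c [ 0.7142 -0.2935] s [0.0791 0.1038] a 32.3 zmed 0.0703
notes 770 c [0.7745 0.0575] s [0.0761 0.078 ] a 79.0 zmed 0.029
mouse 542 c [0.7361 0.2501] s [0.0788 0.0591] a 1.0 zmed 0.0222
mat corner [0.6393 0.1394 0.004 ]
mat corner [ 0.646  -0.1914 -0.0027]
mat corner [ 0.5003 -0.1884  0.003 ]
mat corner [0.4946 0.1357 0.0044]
desk [ 0.33641792  0.41674792 -0.00621908] [ 0.77894757  0.31435952 -0.00196614]
```

View pics/rack_top.png

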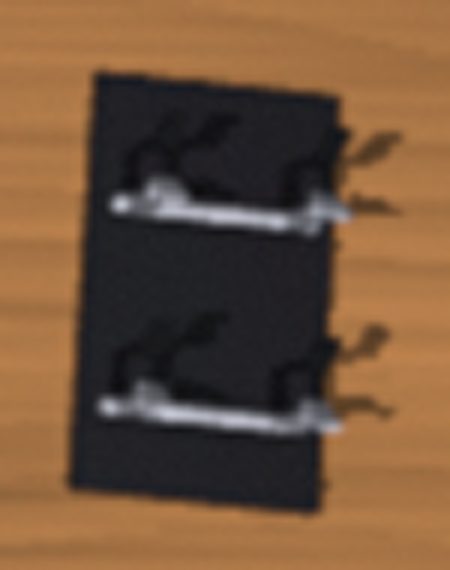

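```bash
cat >> h.py <<'E'
from scipy.spatial.transform import Rotation as R
import json,os
def down(yaw): return R.from_euler('xyz',[np.pi,0,yaw]).as_matrix()
def horiz(az,s=1,pitch=0): # az deg of tool z; s: sign of closing axis
    a=np.radians(az);z=np.array([np.cos(a)*np.cos(pitch),np.sin(a)*np.cos(pitch),-np.sin(pitch)]);y=s*np.array([-np.sin(a),np.cos(a),0])
    return np.stack([np.cross(y,z),y,z],1)
def row(p,Rt,p0=None,R0=None):
    o=get_obs()
    if p0 is None: p0=o['ee_pos']; R0=R.from_euler('xyz',o['eef_rot']).as_matrix()
    d=R0.T@(np.array(p)-p0)/.25; w=R.from_matrix(R0.T@Rt).as_rotvec()/(2*np.pi)
    return [round(float(v),4) for v in [*d,*w]]
def log():
    o=get_obs();L=json.load(open('log.json')) if os.path.exists('log.json') else []
    L.append([list(o['qpos']),list(o['ee_pos']),list(o['eef_rot'])]);json.dump(L,open('log.json','w'))
    print('t',round(o['time_s'],2),'q',o['qpos'].round(3),'p',o['ee_pos'].round(4),'rot',o['eef_rot'].round(3),'F',o['force'].round(1),'w',round(o['grip_width'],4),'gf',round(o['grip_force'],1))
    return o
E
cat > rk.py <<'E'
from h import *
def ray(n,uv,z):
    c=camera(n);K=c['camera_matrix'];d=np.array([(uv[0]-K[0,2])/K[0,0],-(uv[1]-K[1,2])/K[1,1],-1])
    d=c['T'][:3,:3]@d;o=c['T'][:3,3];return o+d*(z-o[2])/d[2]
if __name__=='__main__':
    for uv in((421.2,197),(461.7,201.2),(458.3,270.3),(416.7,266.2)): print('rack',ray('top',uv,.01).round(4))
    for uv in((257,189),(378,189),(378,242),(257,242)):print('mat',ray('top',uv,.003).round(4))
    for uv in ((240,270),(294,271)):print('marker end',ray('top',uv,.02).round(4))
E
python3 rk.py; python3 -c "
from h import *
log()
print(row([.33,-.36,.36],down(.32)))"
```

```text
rack [ 0.6233 -0.3052  0.01  ]
rack [ 0.6136 -0.4138  0.01  ]
rack [ 0.4286 -0.3974  0.01  ]
rack [ 0.4374 -0.2882  0.01  ]
mat [0.6395 0.1395 0.003 ]
mat [ 0.6448 -0.1903  0.003 ]
mat [ 0.5003 -0.1884  0.003 ]
mat [0.4947 0.1358 0.003 ]
marker end [0.4189 0.1776 0.02  ]
marker end [0.4188 0.0358 0.02  ]
t 0.6 q [-1.317  0.3    1.521  0.     1.321 -0.067] p [ 0.1734 -0.5219  0.2244] rot [-3.142 -0.     0.321] F [ 0.6 -0.2  0.2] w 0.0941 gf 0.0
[0.7986, -0.4172, -0.5422, -0.0, -0.0, 0.0001]
```

>>> play_rows --motion '[[[0.6, -0.2, -0.5, 0.03, 0.04, 0.03, 1], [0.8, -0.4, -0.6, 0.04, 0.05, 0.04, 1], [0.8, -0.4, -0.6, 0.04, 0.05, 0.04, 1], [0.8, -0.4, -0.6, 0.04, 0.05, 0.04, 1], [0.8, -0.4, -0.6, 0.04, 0.05, 0.04, 1]]]'

```text
time_s: 1.1
ee_pos: [0.3207, -0.3753, 0.3643]
eef_rot: [-2.844, -0.275, 0.022]
force: [1.5, -0.4, 0.5]
grip_width: 0.0942
grip_force: 0.0
```

```bash
python3 -c "
from h import *
log()"
```

```text
t 1.1 q [-1.123  0.166  1.411  0.37   1.726  0.412] p [ 0.3207 -0.3753  0.3643] rot [-2.844 -0.275  0.022] F [ 1.5 -0.4  0.5] w 0.0942 gf 0.0
```

>>> play_rows --motion '[[[0.6, -0.6, 0.2, -0.08, 0, 0.02, 1], [0.6, -0.6, 0.2, -0.08, 0, 0.02, 1], [0.6, -0.6, 0.2, -0.08, 0, 0.02, 1], [0.6, -0.6, 0.2, -0.08, 0, 0.02, 1], [0.6, -0.6, 0.2, -0.08, 0, 0.02, 1]]]'

```text
time_s: 1.6
ee_pos: [0.4633, -0.2107, 0.402]
eef_rot: [2.966, -0.271, -0.1]
force: [-0.7, -1.1, -0.4]
grip_width: 0.0938
grip_force: 0.0
```

```bash
python3 -c "
from h import *
log()"
```

```text
t 1.6 q [-0.464 -0.043  1.532 -0.072  1.339  1.237] p [ 0.4633 -0.2107  0.402 ] rot [ 2.966 -0.271 -0.1  ] F [-0.7 -1.1 -0.4] w 0.0938 gf 0.0
```

```bash
cat > fk.py <<'E'
from h import *
from scipy.optimize import least_squares
def Rm(ax,a): return R.from_euler(ax,a).as_matrix()
S4=1
def fk(q,p):
    R1=Rm('z',q[0]+p[8]);Rw=R1@Rm('y',q[1]+q[2])
    t=np.array([0,0,p[0]])+R1@np.array([p[1],p[2],0])+R1@Rm('y',q[1])@np.array([0,0,p[3]])+Rw@np.array([p[4],0,p[5]])
    Rt=Rw@Rm('z',S4*q[3])@Rm('y',q[4])@Rm('z',q[5]+np.pi/2)
    return t+Rt@np.array([0,p[7],p[6]]),Rt,t
def fit():
    L=json.load(open('log.json'))
    def res(p):
        r=[]
        for q,x,e in L:
            t,Rt,_=fk(q,p);r+=list(t-np.array(x))+list(.3*(Rt-R.from_euler('xyz',e).as_matrix()).ravel())
        return np.array(r+list(1e-3*(p-p0)))
    p0=np.array([.33,0,0,.4,0,.4,.25,0,0.])
    s=least_squares(res,p0);return s.x,np.abs(s.fun[:-9]).max()
def ik(pos,Rt,p,q0s):
    lo=np.array([-3.03,-.79,.23,-1.04,0,-2.55]);hi=np.array([3.03,2.21,2.52,4.18,3.07,2.55]);best=None
    for q0 in q0s:
        s=least_squares(lambda q:np.r_[fk(q,p)[0]-pos,.3*(fk(q,p)[1]-Rt).ravel()],np.clip(q0,lo+.01,hi-.01),bounds=(lo,hi))
        if best is None or s.cost<best.cost-1e-9:best=s
    return best.x,best.cost
if __name__=='__main__':
    for S4 in(1,-1): p,r=fit();print(S4,p.round(4),r)
E
python3 fk.py
```

```text
1 [ 0.2212  0.      0.0366  0.4242  0.0409  0.4475  0.2516  0.     -0.    ] 6.182184185687944e-07
-1 [ 1.3980e-01 -1.2200e-02  3.9800e-02 -1.2434e+00 -1.2210e+00  6.4590e-01
 -2.5040e-01  3.0000e-04 -5.7000e-03] 0.19900655768122294
```

```bash
cat > plan.py <<'E'
from fk import *
p,_=fit();rng=np.random.default_rng(0)
def seeds(pos,n=14):
    a=np.arctan2(pos[1],pos[0]);return [np.r_[a+rng.normal()*.6,rng.uniform(0,1.2),rng.uniform(.6,2.4),rng.uniform(0,3.5),rng.uniform(.2,2.5),rng.uniform(-2,2)] for _ in range(n)]
def show(n,pos,az):
    for s in(1,-1):
        q,c=ik(np.array(pos),horiz(az,s),p,seeds(pos))
        print(n,az,s,'ok' if c<1e-7 else 'NO %.1e'%c,q.round(2) if c<1e-7 else '', fk(q,p)[2].round(2) if c<1e-7 else '')
for n,(x,y),azs in(('A',(.608,.239),(57,147,-33)),('B',(.552,.397),(33.5,123.5)),('C',(.435,.297),(39.5,129.5))):
    for a in azs: show(n,(x,y,.048),a)
for y in(.08,-.025,-.13):
    for a in(0,30,60,90): show('mat%.3f'%y,(.57,y,.052),a)
E
python3 plan.py
```

```text
A 57 1 ok [-0.02  0.92  1.83  2.09  1.37  1.91] [0.47 0.03 0.05]
A 57 -1 ok [-0.02  0.92  1.83  2.09  1.37 -1.24] [0.47 0.03 0.05]
A 147 1 NO 3.6e-06  
A 147 -1 ok [ 0.08  1.5   0.44  1.13  2.4  -0.57] [0.82 0.1  0.05]
A -33 1 NO 3.0e-03  
A -33 -1 NO 3.0e-03  
B 33.5 1 ok [0.56 0.89 1.94 3.12 1.26 1.58] [0.34 0.26 0.05]
B 33.5 -1 ok [ 0.56  0.89  1.94  3.12  1.26 -1.56] [0.34 0.26 0.05]
B 123.5 1 ok [0.21 1.22 1.05 1.33 1.85 2.41] [0.69 0.19 0.05]
B 123.5 -1 ok [ 0.21  1.22  1.05  1.33  1.85 -0.73] [0.69 0.19 0.05]
C 39.5 1 ok [0.38 0.87 2.29 2.84 1.59 1.56] [0.24 0.14 0.05]
C 39.5 -1 ok [ 0.38  0.87  2.29  2.84  1.59 -1.58] [0.24 0.14 0.05]
C 129.5 1 ok [0.11 1.05 1.45 1.09 1.9  2.13] [0.6  0.1  0.05]
C 129.5 -1 ok [ 0.11  1.05  1.45  1.09  1.9  -1.01] [0.6  0.1  0.05]
mat0.080 0 1 ok [0.13 0.85 2.18 3.28 1.46 1.56] [0.32 0.08 0.05]
mat0.080 0 -1 ok [ 0.13  0.85  2.18  3.28  1.46 -1.59] [0.32 0.08 0.05]
mat0.080 30 1 ok [-0.23  0.85  2.12  2.38  1.45  1.69] [ 0.35 -0.05  0.05]
mat0.080 30 -1 ok [-0.23  0.85  2.12  2.38  1.45 -1.46] [ 0.35 -0.05  0.05]
mat0.080 60 1 ok [-0.38  0.91 
[... 791 characters left out ...]
 -0.28  0.05]
mat-0.025 90 -1 ok [-0.51  1.08  1.36  1.17  1.89 -0.93] [ 0.57 -0.28  0.05]
mat-0.130 0 1 ok [-0.49  0.85  2.15  2.64  1.45  1.64] [ 0.32 -0.13  0.05]
mat-0.130 0 -1 ok [-0.49  0.85  2.15  2.64  1.45 -1.5 ] [ 0.32 -0.13  0.05]
mat-0.130 30 1 ok [-0.71  0.89  1.93  1.89  1.47  1.88] [ 0.35 -0.26  0.05]
mat-0.130 30 -1 ok [-0.71  0.89  1.93  1.89  1.47 -1.26] [ 0.35 -0.26  0.05]
mat-0.130 60 1 ok [-0.73  1.    1.57  1.4   1.68  2.13] [ 0.44 -0.35  0.05]
mat-0.130 60 -1 ok [-0.73  1.    1.57  1.4   1.68 -1.01] [ 0.44 -0.35  0.05]
mat-0.130 90 1 ok [-0.64  1.16  1.17  1.09  2.02  2.27] [ 0.57 -0.38  0.05]
mat-0.130 90 -1 ok [-0.64  1.16  1.17  1.09  2.02 -0.87] [ 0.57 -0.38  0.05]
```

```bash
python3 -c "
from h import *
print(row([.422,.107,.13],down(np.pi/2)))"
```

```text
[-0.5721, -1.3983, 0.7367, 0.0571, -0.0092, -0.2672]
```

>>> play_rows --motion '[[[-0.4, -1, 0.4, 0.06, -0.01, -0.27, 1], [-0.4, -1, 0.4, 0.06, -0.01, -0.27, 1], [-0.4, -1, 0.4, 0.06, -0.01, -0.27, 1], [-0.4, -1, 0.4, 0.06, -0.01, -0.27, 1], [-0.4, -1, 0.4, 0.06, -0.01, -0.27, 1], [-0.4, -1, 0.4, 0.06, -0.01, -0.27, 1], [-0.4, -1, 0.4, 0.06, -0.01, -0.27, 1], [-0.4, -1, 0.4, 0.06, -0.01, -0.27, 1], [-0.4, -1, 0.4, 0.06, -0.01, -0.27, 1], [-0.4, -1, 0.4, 0.06, -0.01, -0.27, 1]]]'

```text
time_s: 2.6
ee_pos: [0.4267, 0.0195, 0.2377]
eef_rot: [3.112, -0.02, 1.36]
force: [-0.4, -0.3, -0.2]
grip_width: 0.0941
grip_force: 0.0
```

```bash
python3 -c "
from h import *
log();print(row([.422,.107,.13],down(np.pi/2)))"
```

```text
t 2.6 q [-0.049 -0.01   1.844  0.016  1.275  0.158] p [0.4267 0.0195 0.2377] rot [ 3.112 -0.02   1.36 ] F [-0.4 -0.3 -0.2] w 0.0941 gf 0.0
[0.3294, -0.1047, 0.4348, 0.005, -0.0027, -0.0337]
```

>>> play_rows --motion '[[[0.33, -0.105, 0.435, 0.005, -0.0027, -0.0337, 1], [0.33, -0.105, 0.435, 0.005, -0.0027, -0.0337, 1], [0.33, -0.105, 0.435, 0.005, -0.0027, -0.0337, 1], [0.33, -0.105, 0.435, 0.005, -0.0027, -0.0337, 1], [0.33, -0.105, 0.435, 0.005, -0.0027, -0.0337, 1]]]'

```text
time_s: 3.1
ee_pos: [0.4227, 0.1072, 0.13]
eef_rot: [3.141, 0.0, 1.566]
force: [1.1, -0.2, 0.4]
grip_width: 0.0939
grip_force: 0.0
```

```bash
python3 -c "
from h import *
log();print(row([.422,.107,.022],down(np.pi/2)))"
```

```text
t 3.1 q [ 1.650e-01  1.580e-01  1.934e+00 -1.000e-03  1.049e+00  1.700e-01] p [0.4227 0.1072 0.13  ] rot [3.141 0.    1.566] F [ 1.1 -0.2  0.4] w 0.0939 gf 0.0
[-0.0008, -0.0029, 0.4319, 0.0001, 0.0001, -0.0008]
```

>>> play_rows --motion '[[[0, 0, 0.2, 0, 0, 0, 1], [0, 0, 0.35, 0, 0, 0, 1], [0, 0, 0.43, 0, 0, 0, 1], [0, 0, 0.43, 0, 0, 0, 1], [0, 0, 0.43, 0, 0, 0, -1], [0, 0, 0.43, 0, 0, 0, -1], [0, 0, 0.43, 0, 0, 0, -1], [0, 0, 0.43, 0, 0, 0, -1], [0, 0, 0.43, 0, 0, 0, -1], [0, 0, 0.43, 0, 0, 0, -1]]]' --grip_force 40

```text
time_s: 4.1
ee_pos: [0.4228, 0.1071, 0.0225]
eef_rot: [3.14, 0.0, 1.565]
force: [-0.6, -0.1, 0.2]
grip_width: 0.0494
grip_force: 0.0
```

```bash
python3 -c "
from h import *
log()"
```

```text
t 4.1 q [ 1.640e-01  3.530e-01  2.003e+00 -1.000e-03  7.850e-01  1.710e-01] p [0.4228 0.1071 0.0225] rot [3.14  0.    1.565] F [-0.6 -0.1  0.2] w 0.0494 gf 0.0
```

>>> play_rows --motion '[[[0, 0, 0, 0, 0, 0, -1], [0, 0, 0, 0, 0, 0, -1], [0, 0, 0, 0, 0, 0, -1], [0, 0, 0, 0, 0, 0, -1], [0, 0, 0, 0, 0, 0, -1], [0, 0, 0, 0, 0, 0, -1], [0, 0, -0.2, 0, 0, 0, -1], [0, 0, -0.4, 0, 0, 0, -1], [0, 0, -0.6, 0, 0, 0, -1], [0, 0, -0.6, 0, 0, 0, -1]]]'

```text
time_s: 5.1
ee_pos: [0.4249, 0.1076, 0.1782]
eef_rot: [3.131, -0.002, 1.565]
force: [0.5, 0.2, -0.7]
grip_width: 0.0169
grip_force: 40.0
```

```bash
python3 -c "
from h import *
log();snap('top','top1.png')
c=snap('scene','scene1.png');np.save('scene.npy',pts(c))
print(row([.33,-.40,.17],down(np.pi/2)))
I=cv2.imread('pics/scene1.png')[110:230,230:350];J=cv2.imread('pics/top1.png')[190:310,210:330]
cv2.imwrite('pics/m1.png',np.hstack([cv2.resize(k,(390,390)) for k in(J,I)]))"
```

```text
t 5.1 q [ 0.165  0.092  1.884 -0.     1.155  0.171] p [0.4249 0.1076 0.1782] rot [ 3.131e+00 -2.000e-03  1.565e+00] F [ 0.5  0.2 -0.7] w 0.0169 gf 40.0
[-2.0309, -0.3591, 0.0103, 0.0005, -0.0, -0.0009]
```

View pics/m1.png

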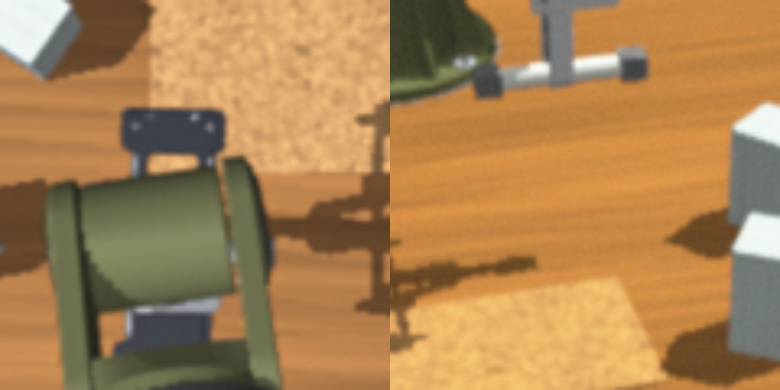

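The marker is held (right crop, caps at (488,80) and (633,65)). The wrist knuckle looks bulky, so I'll measure it from depth before planning horizontal moves near the desk.

```bash
cat > wg.py <<'E'
from fk import *
p,_=fit();o=get_obs();q=o['qpos'];pos,Rt,t=fk(q,p);print('wrist',t.round(3))
ax=Rm('z',q[0])@Rm('y',q[1]+q[2])@Rm('z',q[3])  # cols: x,y(q5 axis),z(forearm)
for n in('top','scene'):
    P=pts(camera(n)).reshape(-1,3)-t; P=P[np.linalg.norm(P,axis=1)<.2]
    L=P@ax; T=P@Rt
    m=(L[:,2]>-.02)&(np.abs(L[:,1])<.1)&(T[:,2]<.09)
    L=L[m];rad=np.hypot(L[:,0],L[:,2])
    for a in np.arange(-.09,.09,.015):
        k=(L[:,1]>=a)&(L[:,1]<a+.015)&(rad<.12)
        if k.sum()>5: print(n,'axial %.3f'%a,k.sum(),'rad pct 50/90/98',np.percentile(rad[k],[50,90,98]).round(3))
    for z in np.arange(-.02,.25,.02):
        k=(T[:,2]>=z)&(T[:,2]<z+.02)&(np.abs(T[:,0])<.11)&(np.abs(T[:,1])<.12)
        if k.sum()>5: print(n,'toolz %.2f'%z,'x',np.percentile(T[k,0],[1,99]).round(3),'y',np.percentile(T[k,1],[1,99]).round(3))
E
python3 wg.py
```

```text
wrist [0.422 0.107 0.425]
top axial -0.060 170 rad pct 50/90/98 [0.037 0.041 0.042]
top axial -0.045 159 rad pct 50/90/98 [0.036 0.039 0.042]
top axial -0.030 205 rad pct 50/90/98 [0.035 0.092 0.095]
top axial -0.015 213 rad pct 50/90/98 [0.035 0.091 0.095]
top axial 0.000 194 rad pct 50/90/98 [0.035 0.038 0.092]
top axial 0.015 184 rad pct 50/90/98 [0.035 0.037 0.091]
top axial 0.030 194 rad pct 50/90/98 [0.036 0.039 0.04 ]
top axial 0.045 160 rad pct 50/90/98 [0.038 0.041 0.042]
top toolz -0.02 x [-0.061  0.059] y [-0.061  0.043]
top toolz 0.00 x [-0.038  0.047] y [-0.066  0.027]
top toolz 0.06 x [-0.011  0.004] y [-0.039 -0.037]
top toolz 0.08 x [-0.033  0.017] y [-0.042 -0.034]
top toolz 0.12 x [-0.031  0.034] y [-0.066  0.086]
top toolz 0.14 x [-0.033  0.029] y [-0.059  0.081]
scene axial -0.075 8 rad pct 50/90/98 [0.01  0.015 0.015]
scene axial -0.060 394 rad pct 50/90/98 [0.034 0.041 0.043]
scene axial -0.045 260 rad pct 50/90/98 [0.04  0.077 0.085]
scene axial -0.030 380 rad pct 50/90/98 [0.04  0.078 0.087]
scene axial -0.015 339 rad pct 50/90/98 [0.039 0.079 0.09 ]
scene axial 0.000 313 rad pct 50/90/98 [0.039 0.079 0.09 ]
scene axial 0.015 283 rad pct 50/90/98 [0.038 0.077 0.089]
scene axial 0.030 234 rad pct 50/90/98 [0.038 0.042 0.078]
scene axial 0.045 157 rad pct 50/90/98 [0.04  0.043 0.045]
scene toolz -0.02 x [-0.069  0.061] y [-0.087  0.05 ]
scene toolz 0.00 x [-0.065  0.06 ] y [-0.062  0.05 ]
scene toolz 0.02 x [-0.059  0.058] y [-0.012  0.042]
scene toolz 0.04 x [-0.032  0.032] y [0.001 0.039]
scene toolz 0.06 x [-0.035  0.037] y [-0.008  0.041]
scene toolz 0.08 x [-0.034  0.034] y [-0.01   0.039]
scene toolz 0.10 x [-0.019  0.024] y [-0.023  0.021]
scene toolz 0.12 x [-0.032  0.033] y [-0.081  0.092]
scene toolz 0.14 x [-0.032  0.034] y [-0.076  0.092]
scene toolz 0.16 x [-0.032  0.035] y [-0.076  0.085]
```

>>> play_rows --motion '[[[-1, -0.1, 0, 0, 0, 0, -1], [-1, -0.1, 0, 0, 0, 0, -1], [-1, -0.1, 0, 0, 0, 0, -1], [-1, -0.1, 0, 0, 0, 0, -1], [-1, -0.1, 0, 0, 0, 0, -1], [-1, -0.1, 0, 0, 0, 0, -1], [-1, -0.1, 0, 0, 0, 0, -1]]]'

```text
time_s: 6.0
ee_pos: [0.3954, -0.1432, 0.171]
eef_rot: [-3.14, -0.001, 1.562]
force: [0.5, -0.5, -0.1]
grip_width: 0.0169
grip_force: 40.0
```

>>> play_rows --motion '[[[-1, -0.26, 0, 0, 0, 0, -1], [-1, -0.26, 0, 0, 0, 0, -1], [-1, -0.26, 0, 0, 0, 0, -1], [-1, -0.26, 0, 0, 0, 0, -1], [-1, -0.26, 0, 0, 0, 0, -1], [-1, -0.26, 0.2, 0, 0, 0, -1], [-1, -0.26, 0.4, 0, 0, 0, -1], [-1, -0.26, 0.55, 0, 0, 0, -1], [-1, -0.26, 0.55, 0, 0, 0, -1]]]'

```text
time_s: 6.9
ee_pos: [0.329, -0.3886, 0.0299]
eef_rot: [-3.137, -0.008, 1.567]
force: [-0.1, -0.5, 0.7]
grip_width: 0.0168
grip_force: 40.0
```

```bash
python3 -c "
from h import *
log()"
```

```text
t 6.9 q [-9.410e-01  4.710e-01  1.794e+00  1.000e-03  8.860e-01 -9.370e-01] p [ 0.329  -0.3886  0.0299] rot [-3.137 -0.008  1.567] F [-0.1 -0.5  0.7] w 0.0168 gf 40.0
```

>>> play_rows --motion '[[[0, 0, 0, 0, 0, 0, -1], [0, 0, 0.025, 0, 0, 0, -1], [0, 0, 0.025, 0, 0, 0, -1]]]'

```text
time_s: 7.2
ee_pos: [0.3304, -0.3925, 0.0297]
eef_rot: [3.139, 0.002, 1.565]
force: [-0.3, 0.2, 0.1]
grip_width: 0.017
grip_force: 40.0
```

```bash
python3 -c "
from h import *
log()"
```

```text
t 7.2 q [-9.430e-01  4.730e-01  1.792e+00  1.000e-03  8.740e-01 -9.380e-01] p [ 0.3304 -0.3925  0.0297] rot [3.139e+00 2.000e-03 1.565e+00] F [-0.3  0.2  0.1] w 0.017 gf 40.0
```

Lower the last 7 mm, release, rise.

>>> play_rows --motion '[[[0, 0, 0.028, 0, 0, 0, -1], [0, 0, 0.028, 0, 0, 0, -1], [0, 0, 0.028, 0, 0, 0, -0.3], [0, 0, 0.028, 0, 0, 0, 0], [0, 0, 0.028, 0, 0, 0, 0], [0, 0, 0.028, 0, 0, 0, 0.2], [0, 0, -0.2, 0, 0, 0, 0.8], [0, 0, -0.4, 0, 0, 0, 0.8], [0, 0, -0.6, 0, 0, 0, 0.8], [0, 0, -0.7, 0, 0, 0, 0.8]]]'

```text
time_s: 8.2
ee_pos: [0.3299, -0.3927, 0.2074]
eef_rot: [3.138, 0.003, 1.565]
force: [0.6, 0.4, -1.0]
grip_width: 0.0781
grip_force: 0.0
```

```bash
cat >> h.py <<'E'
def pots():
    # top faces (z~.095) seen by both cameras; average centre, angle
    out=[]
    for n in('top','scene'):
        W=pts(camera(n));m=((W[...,2]>.086)&(W[...,2]<.102)&(W[...,0]>.38)&(W[...,0]<.75)&(W[...,1]>-.22)&(W[...,1]<.58)).astype(np.uint8)
        k,lab=cv2.connectedComponents(m)
        for i in range(1,k):
            P=W[lab==i]
            if len(P)>150:
                c,s,a=cv2.minAreaRect(P[:,:2].astype(np.float32))
                print(n,len(P),np.round(c,4),np.round(s,3),round(a%90,1))
E
python3 - <<'E'
from plan import *
log();pots()
for az in (52,57,62): 
    pass
A=np.array([.608,.239,.048])
d=horiz(57,1,.105)[:,2]
for k in(.0,.11,.15):
    for s in(1,-1):
        q,c=ik(A-k*d+[0,0,0 if k<.15 else .12],horiz(57,s,.105),p,seeds(A));print(k,s,c<1e-7,q.round(2),fk(q,p)[2].round(3))
E
```

```text
A 57 1 ok [-0.02  0.92  1.83  2.09  1.37  1.91] [0.47 0.03 0.05]
A 57 -1 ok [-0.02  0.92  1.83  2.09  1.37 -1.24] [0.47 0.03 0.05]
A 147 1 NO 3.5e-06  
A 147 -1 ok [ 0.08  1.5   0.44  1.13  2.4  -0.57] [0.82 0.1  0.05]
A -33 1 NO 3.0e-03  
A -33 -1 NO 3.0e-03  
B 33.5 1 ok [0.56 0.89 1.94 3.12 1.26 1.58] [0.34 0.26 0.05]
B 33.5 -1 ok [ 0.56  0.89  1.94  3.12  1.26 -1.56] [0.34 0.26 0.05]
B 123.5 1 ok [0.21 1.22 1.05 1.33 1.85 2.41] [0.69 0.19 0.05]
B 123.5 -1 ok [ 0.21  1.22  1.05  1.33  1.85 -0.73] [0.69 0.19 0.05]
C 39.5 1 ok [0.38 0.87 2.29 2.84 1.59 1.56] [0.24 0.14 0.05]
C 39.5 -1 ok [ 0.38  0.87  2.29  2.84  1.59 -1.58] [0.24 0.14 0.05]
C 129.5 1 ok [0.11 1.05 1.45 1.09 1.9  2.13] [0.6  0.1  0.05]
C 129.5 -1 ok [ 0.11  1.05  1.45  1.09  1.9  -1.01] [0.6  0.1  0.05]
mat0.080 0 1 ok [0.13 0.85 2.18 3.28 1.46 1.56] [0.32 0.08 0.05]
mat0.080 0 -1 ok [ 0.13  0.85  2.18  3.28  1.46 -1.59] [0.32 0.08 0.05]
mat0.080 30 1 ok [-0.23  0.85  2.12  2.38  1.45  1.69] [ 0.35 -0.05  0.05]
mat0.080 30 -1 ok [-0.23  0.85  2.12  2.38  1.45 -1.46] [ 0.35 -0.05  0.05]
mat0.080 60 1 ok [-0.38  0.91 
[... 1839 characters left out ...]
top 527 [0.4327 0.2965] [0.057 0.058] 38.4
scene 261 [0.4365 0.2968] [0.06  0.065] 37.7
scene 303 [0.5534 0.3975] [0.059 0.061] 33.5
scene 305 [0.5861 0.5145] [0.058 0.063] 45.0
scene 345 [0.6125 0.2379] [0.057 0.065] 57.6
scene 395 [0.6828 0.3492] [0.06  0.062] 23.5
0.0 1 True [-0.02  0.86  1.85  2.05  1.25  1.95] [0.472 0.029 0.074]
0.0 -1 True [-0.02  0.86  1.85  2.05  1.25 -1.19] [0.472 0.029 0.074]
0.11 1 True [-0.24  0.79  2.    1.85  1.36  1.91] [ 0.412 -0.063  0.086]
0.11 -1 True [-0.24  0.79  2.    1.85  1.36 -1.23] [ 0.412 -0.063  0.086]
0.15 1 True [-0.33  0.45  2.1   1.71  1.35  2.16] [ 0.39  -0.096  0.21 ]
0.15 -1 True [-0.33  0.45  2.1   1.71  1.35 -0.98] [ 0.39  -0.096  0.21 ]
```

```bash
python3 - <<'E'
import re
s=open('plan.py').read();i=s.index("for n,(x,y),azs");open('plan.py','w').write(s[:i]+"if __name__=='__main__':\n"+''.join('    '+l+'\n' for l in s[i:].splitlines()))
E
cat >> h.py <<'E'
def chain(targets):
    o=get_obs();p0=o['ee_pos'];R0=R.from_euler('xyz',o['eef_rot']).as_matrix()
    for p,Rt in targets:
        p=np.array(p,float);r=row(p,Rt,p0,R0);n=max(np.linalg.norm(p-p0)/.05,R.from_matrix(R0.T@Rt).magnitude()/np.radians(8.59))
        print(r,'rows>=%.1f'%n);p0,R0=p,Rt
E
python3 - <<'E'
from plan import *
from scipy.spatial.transform import Slerp
o=get_obs();R0=R.from_euler('xyz',o['eef_rot']);G=horiz(57,-1,.105)
A=np.array([.608,.238,.048]);d=G[:,2];pre=A-.13*d+[0,0,.13]
sl=Slerp([0,1],R.from_matrix(np.stack([R0.as_matrix(),G])))
t=[([.42,-.2,.28],sl(.45).as_matrix()),([.48,.0,.24],sl(.8).as_matrix()),(pre,G),(A-.13*d+[0,0,.0],G),(A,G)]
q=o['qpos']
for x,Rt in t: q,c=ik(np.array(x),Rt,p,[q]);print(c<1e-7,q.round(2),fk(q,p)[2].round(2))
chain(t)
E
```

```text
True [-0.84  0.18  1.67  0.59  1.6  -0.69] [ 0.36 -0.34  0.48]
True [-0.59  0.2   2.01  1.2   1.41 -0.7 ] [ 0.37 -0.2   0.34]
True [-0.29  0.44  2.08  1.75  1.32 -0.96] [ 0.4  -0.08  0.22]
True [-0.29  0.78  2.03  1.81  1.38 -1.24] [ 0.4  -0.08  0.09]
True [-0.02  0.86  1.85  2.05  1.25 -1.19] [0.47 0.03 0.07]
[0.7743, 0.355, -0.2901, -0.0294, 0.1022, 0.0336] rows>=4.7
[0.5633, 0.0076, 0.637, -0.0229, 0.0795, 0.0261] rows>=4.3
[0.0415, -0.0448, 0.5962, -0.0131, 0.0454, 0.0149] rows>=3.0
[-0.5171, 0.0, 0.0545, 0.0, 0.0, 0.0] rows>=2.6
[-0.0, -0.0, 0.52, 0.0, 0.0, 0.0] rows>=2.6
```

>>> play_rows --motion '[[[0.77, 0.355, -0.29, -0.0294, 0.1022, 0.0336, 1], [0.77, 0.355, -0.29, -0.0294, 0.1022, 0.0336, 1], [0.77, 0.355, -0.29, -0.0294, 0.1022, 0.0336, 1], [0.77, 0.355, -0.29, -0.0294, 0.1022, 0.0336, 1], [0.77, 0.355, -0.29, -0.0294, 0.1022, 0.0336, 1], [0.77, 0.355, -0.29, -0.0294, 0.1022, 0.0336, 1], [0.77, 0.355, -0.29, -0.0294, 0.1022, 0.0336, 1]]]'

```text
time_s: 9.0
ee_pos: [0.419, -0.2009, 0.2752]
eef_rot: [3.009, -0.653, 1.391]
force: [1.0, -0.0, -0.6]
grip_width: 0.0937
grip_force: 0.0
```

>>> play_rows --motion '[[[0.5633, 0.0076, 0.637, -0.0229, 0.0795, 0.0261, 1], [0.5633, 0.0076, 0.637, -0.0229, 0.0795, 0.0261, 1], [0.5633, 0.0076, 0.637, -0.0229, 0.0795, 0.0261, 1], [0.5633, 0.0076, 0.637, -0.0229, 0.0795, 0.0261, 1], [0.5633, 0.0076, 0.637, -0.0229, 0.0795, 0.0261, 1], [0.5633, 0.0076, 0.637, -0.0229, 0.0795, 0.0261, 1], [0.5633, 0.0076, 0.637, -0.0229, 0.0795, 0.0261, 1], [0.5633, 0.0076, 0.637, -0.0229, 0.0795, 0.0261, 1]]]'

```text
time_s: 9.8
ee_pos: [0.4796, -0.0015, 0.2376]
eef_rot: [2.972, -1.173, 1.253]
force: [0.2, -0.1, -0.0]
grip_width: 0.0941
grip_force: 0.0
```

Run:
```python
from h import *
log();pots()
G=horiz(57,-1,.105);A=np.array([.608,.238,.048]);d=G[:,2]
chain([(A-.13*d+[0,0,.13],G),(A-.13*d,G),(A,G)])
```

```text
t 9.8 q [-0.596  0.208  2.011  1.2    1.41  -0.707] p [ 0.4796 -0.0015  0.2376] rot [ 2.972 -1.173  1.253] F [ 0.2 -0.1 -0. ] w 0.0941 gf 0.0
top 485 [0.6785 0.3485] [0.058 0.057] 22.4
top 495 [0.6064 0.238 ] [0.057 0.056] 56.5
top 503 [0.5815 0.5143] [0.059 0.057] 44.1
top 516 [0.5502 0.3979] [0.059 0.057] 33.0
top 526 [0.4329 0.2963] [0.057 0.056] 38.5
scene 258 [0.4378 0.2963] [0.059 0.061] 40.3
scene 304 [0.5533 0.3988] [0.058 0.067] 33.5
scene 305 [0.5863 0.5148] [0.057 0.064] 45.0
scene 345 [0.611  0.2389] [0.056 0.063] 56.8
scene 394 [0.6827 0.35  ] [0.059 0.063] 22.6
[0.0513, -0.0442, 0.5975, -0.0131, 0.0451, 0.014] rows>=3.0
[-0.5171, 0.0, 0.0545, 0.0, 0.0, 0.0] rows>=2.6
[-0.0, -0.0, 0.52, 0.0, 0.0, 0.0] rows>=2.6
```

>>> play_rows --motion '[[[0.05, -0.044, 0.6, -0.0131, 0.0451, 0.014, 1], [0.05, -0.044, 0.6, -0.0131, 0.0451, 0.014, 1], [0.05, -0.044, 0.6, -0.0131, 0.0451, 0.014, 1], [0.05, -0.044, 0.6, -0.0131, 0.0451, 0.014, 1], [0.05, -0.044, 0.6, -0.0131, 0.0451, 0.014, 1]]]'

```text
time_s: 10.4
ee_pos: [0.5374, 0.1318, 0.1906]
eef_rot: [-3.125, -1.466, 0.982]
force: [-0.3, -0.2, -0.1]
grip_width: 0.0936
grip_force: 0.0
```

>>> play_rows --motion '[[[-0.18, 0, 0.018, 0, 0, 0, 1], [-0.36, 0, 0.036, 0, 0, 0, 1], [-0.46, 0, 0.05, 0, 0, 0, 1], [-0.517, 0, 0.054, 0, 0, 0, 1], [-0.517, 0, 0.054, 0, 0, 0, 1], [-0.517, 0, 0.054, 0, 0, 0, 1]]]'

```text
time_s: 11.0
ee_pos: [0.5379, 0.1299, 0.0619]
eef_rot: [-3.137, -1.467, 0.99]
force: [-0.9, -0.2, 0.8]
grip_width: 0.0939
grip_force: 0.0
```

Run:
```python
from h import *
log();
G=horiz(57,-1,.105);A=np.array([.608,.238,.048]);d=G[:,2]
chain([(A,G)])
```

```text
t 11.0 q [-0.286  0.777  2.025  1.812  1.377 -1.24 ] p [0.5379 0.1299 0.0619] rot [-3.137 -1.467  0.99 ] F [-0.9 -0.2  0.8] w 0.0939 gf 0.0
[-0.0019, -0.0003, 0.5183, 0.0001, -0.0002, -0.0001] rows>=2.6
```

>>> play_rows --motion '[[[0, 0, 0.15, 0, 0, 0, 1], [0, 0, 0.3, 0, 0, 0, 1], [0, 0, 0.42, 0, 0, 0, 1], [0, 0, 0.518, 0, 0, 0, 1], [0, 0, 0.518, 0, 0, 0, 1], [0, 0, 0.518, 0, 0, 0, -1], [0, 0, 0.518, 0, 0, 0, -1], [0, 0, 0.518, 0, 0, 0, -1], [0, 0, 0.518, 0, 0, 0, -1], [0, 0, 0.518, 0, 0, 0, -1]]]' --grip_force 40

```text
time_s: 12.0
ee_pos: [0.6073, 0.2389, 0.0474]
eef_rot: [-3.126, -1.466, 0.979]
force: [0.3, 0.2, 0.8]
grip_width: 0.0575
grip_force: 0.4
```

>>> play_rows --motion '[[[0, 0, 0, 0, 0, 0, -1], [0, 0, 0, 0, 0, 0, -1], [0, 0, 0, 0, 0, 0, -1]]]'

```text
time_s: 12.3
ee_pos: [0.6073, 0.2393, 0.0474]
eef_rot: [-3.126, -1.466, 0.98]
force: [-0.3, -1.2, 0.5]
grip_width: 0.056
grip_force: 4.0
```

Run:
```python
from h import *
log();pots()
```

```text
t 12.3 q [-0.016  0.861  1.851  2.049  1.251 -1.189] p [0.6073 0.2393 0.0474] rot [-3.126 -1.466  0.98 ] F [-0.3 -1.2  0.5] w 0.056 gf 4.0
top 488 [0.6793 0.3484] [0.059 0.057] 22.8
top 488 [0.6049 0.2395] [0.058 0.056] 56.6
top 510 [0.582  0.5143] [0.059 0.056] 44.2
top 510 [0.5497 0.3976] [0.058 0.056] 33.6
top 519 [0.4979 0.0851] [0.075 0.072] 53.4
top 529 [0.4333 0.2967] [0.057 0.057] 38.3
scene 261 [0.4372 0.2953] [0.061 0.064] 36.0
scene 616 [0.5003 0.0566] [0.118 0.136] 38.2
scene 309 [0.553 0.4  ] [0.06  0.066] 33.9
scene 302 [0.5872 0.5143] [0.057 0.065] 45.9
scene 336 [0.6093 0.2399] [0.057 0.061] 55.9
scene 388 [0.683  0.3484] [0.06  0.062] 22.5
```

```bash
cat >> plan.py <<'E'
def check(t):
    q=get_obs()['qpos']
    for x,Rt in t:
        q,c=ik(np.array(x),Rt,p,[q]);R5=Rm('z',q[0])@Rm('y',q[1]+q[2])@Rm('z',q[3]);v=abs(R5[2,1]);w=fk(q,p)[2]
        print('ok' if c<1e-7 else 'BAD %.1e'%c,q.round(2),'wrist',w.round(2),'knuckle bottom %.3f'%(w[2]-.066*v-.043*np.sqrt(1-v*v)))
    chain(t)
E
python3 - <<'E'
from plan import *
Rz=lambda G,a:G@R.from_euler('z',a,degrees=True).as_matrix()
G=horiz(57,-1,.105);x=np.array([.607,.239,.0474])
F=horiz(0,1,.02)
check([(x+[0,0,.2],G),([.59,.12,.26],Rz(G,90)),([.58,0,.26],Rz(G,178)),([.57,-.13,.2],F),([.57,-.13,.058],F),([.57-.13,-.13,.061],F)])
E
```

```text
ok [-0.02  0.42  1.91  1.9   1.1  -0.8 ] wrist [0.47 0.03 0.27] knuckle bottom 0.197
ok [-0.27  0.38  1.93  1.7   1.28  0.84] wrist [ 0.45 -0.09  0.29] knuckle bottom 0.209
ok [-0.52  0.43  1.85  1.53  1.46  2.41] wrist [ 0.44 -0.21  0.29] knuckle bottom 0.208
ok [-0.49  0.38  2.25  2.58  1.1   1.83] wrist [ 0.32 -0.13  0.21] knuckle bottom 0.146
ok [-0.49  0.82  2.16  2.64  1.41  1.65] wrist [ 0.32 -0.13  0.06] knuckle bottom 0.015
ok [-0.76  0.83  2.41  2.38  1.63  1.5 ] wrist [ 0.19 -0.13  0.07] knuckle bottom 0.018
[0.7954, -0.0016, -0.0853, -0.0002, -0.0001, -0.0002] rows>=4.0
[0.0044, 0.2022, -0.4391, 0.0, 0.0, 0.25] rows>=10.5
[0.2279, 0.0445, -0.422, 0.0, -0.0, 0.2444] rows>=10.2
[0.2952, -0.2395, -0.4302, 0.1583, -0.0096, 0.015] rows>=6.7
[0.5679, 0.0, 0.0114, 0.0, 0.0, 0.0] rows>=2.8
[-0.0016, 0.0, -0.5201, 0.0, 0.0, 0.0] rows>=2.6
```

>>> play_rows --motion '[[[0, 0, 0, 0, 0, 0, -1], [0, 0, 0, 0, 0, 0, -1], [0, 0, 0, 0, 0, 0, -1], [0.1, 0, -0.01, 0, 0, 0, -1], [0.25, 0, -0.026, 0, 0, 0, -1], [0.4, 0, -0.042, 0, 0, 0, -1], [0.6, 0, -0.064, 0, 0, 0, -1], [0.8, 0, -0.085, 0, 0, 0, -1], [0.8, 0, -0.085, 0, 0, 0, -1], [0.8, 0, -0.085, 0, 0, 0, -1]]]'

```text
time_s: 13.4
ee_pos: [0.607, 0.2392, 0.2488]
eef_rot: [-3.139, -1.466, 0.994]
force: [0.1, -0.8, -2.3]
grip_width: 0.0557
grip_force: 40.0
```

Run:
```python
from h import *
log();pots()
```

```text
t 13.4 q [-0.016  0.414  1.906  1.894  1.096 -0.797] p [0.607  0.2392 0.2488] rot [-3.139 -1.466  0.994] F [ 0.1 -0.8 -2.3] w 0.0557 gf 40.0
top 487 [0.6785 0.3481] [0.058 0.056] 22.9
top 506 [0.582  0.5148] [0.059 0.056] 44.5
top 509 [0.5499 0.3975] [0.057 0.057] 33.3
top 528 [0.4332 0.2967] [0.057 0.056] 38.7
scene 303 [0.5525 0.3983] [0.06  0.064] 35.9
scene 304 [0.5857 0.5152] [0.058 0.065] 46.4
scene 396 [0.6835 0.3493] [0.06  0.062] 21.6
```

>>> play_rows --motion '[[[0, 0.2, -0.2, 0, 0, 0.25, -1], [0, 0.2, -0.44, 0, 0, 0.25, -1], [0, 0.2, -0.44, 0, 0, 0.25, -1], [0, 0.2, -0.44, 0, 0, 0.25, -1], [0, 0.2, -0.44, 0, 0, 0.25, -1], [0, 0.2, -0.44, 0, 0, 0.25, -1], [0, 0.2, -0.44, 0, 0, 0.25, -1], [0, 0.2, -0.44, 0, 0, 0.25, -1], [0, 0.2, -0.44, 0, 0, 0.25, -1], [0, 0.2, -0.44, 0, 0, 0.25, -1]]]'

```text
time_s: 14.5
ee_pos: [0.5897, 0.1201, 0.2575]
eef_rot: [-1.677, -0.059, -0.568]
force: [0.7, -0.0, -1.7]
grip_width: 0.0558
grip_force: 40.0
```

>>> play_rows --motion '[[[0.2, 0, -0.4, 0, 0, 0.22, -1], [0.2, 0, -0.4, 0, 0, 0.22, -1], [0.2, 0, -0.4, 0, 0, 0.22, -1], [0.2, 0, -0.4, 0, 0, 0.22, -1], [0.2, 0, -0.4, 0, 0, 0.22, -1], [0.2, 0, -0.4, 0, 0, 0.22, -1], [0.2, 0, -0.4, 0, 0, 0.22, -1], [0.2, 0, -0.4, 0, 0, 0.22, -1], [0.2, 0, -0.4, 0, 0, 0.22, -1], [0.2, 0, -0.4, 0, 0, 0.22, -1]]]'

```text
time_s: 15.5
ee_pos: [0.5778, 0.0098, 0.2715]
eef_rot: [-1.976, 1.302, -0.966]
force: [-0.3, -0.1, -1.5]
grip_width: 0.0558
grip_force: 40.0
```

Run:
```python
from plan import *
log();F=horiz(0,1,.02)
check([([.57,-.13,.2],F),([.57,-.13,.06],F)])
```

```text
t 15.5 q [-0.501  0.395  1.861  1.535  1.448  2.214] p [0.5778 0.0098 0.2715] rot [-1.976  1.302 -0.966] F [-0.3 -0.1 -1.5] w 0.0558 gf 40.0
ok [-0.49  0.38  2.25  2.58  1.1   1.83] wrist [ 0.32 -0.13  0.21] knuckle bottom 0.146
ok [-0.49  0.81  2.16  2.64  1.4   1.65] wrist [ 0.32 -0.13  0.07] knuckle bottom 0.017
[0.3933, -0.1867, -0.4539, 0.1593, 0.0074, 0.046] rows>=7.0
[0.5599, 0.0, 0.0112, 0.0, 0.0, 0.0] rows>=2.8
```

>>> play_rows --motion '[[[0.393, -0.187, -0.454, 0.1593, 0.0074, 0.046, -1], [0.393, -0.187, -0.454, 0.1593, 0.0074, 0.046, -1], [0.393, -0.187, -0.454, 0.1593, 0.0074, 0.046, -1], [0.393, -0.187, -0.454, 0.1593, 0.0074, 0.046, -1], [0.393, -0.187, -0.454, 0.1593, 0.0074, 0.046, -1], [0.393, -0.187, -0.454, 0.1593, 0.0074, 0.046, -1], [0.393, -0.187, -0.454, 0.1593, 0.0074, 0.046, -1], [0.393, -0.187, -0.454, 0.1593, 0.0074, 0.046, -1], [0.393, -0.187, -0.454, 0.1593, 0.0074, 0.046, -1], [0.393, -0.187, -0.454, 0.1593, 0.0074, 0.046, -1]]]'

```text
time_s: 16.5
ee_pos: [0.5711, -0.1306, 0.2023]
eef_rot: [-2.686, 1.557, -2.683]
force: [-0.3, -0.3, -1.0]
grip_width: 0.0559
grip_force: 40.0
```

Run:
```python
from plan import *
log();F=horiz(0,1,.02)
chain([([.57,-.13,.06],F)])
snap('scene','scene2.png')
I=cv2.imread('pics/scene2.png')[100:300,60:360];cv2.imwrite('pics/s2.png',cv2.resize(I,None,fx=2.5,fy=2.5))
```

```text
t 16.5 q [-0.496  0.382  2.243  2.577  1.11   1.832] p [ 0.5711 -0.1306  0.2023] rot [-2.686  1.557 -2.683] F [-0.3 -0.3 -1. ] w 0.0559 gf 40.0
[0.5692, 0.006, 0.003, 0.0005, 0.0012, 0.001] rows>=2.8
```

View pics/s2.png

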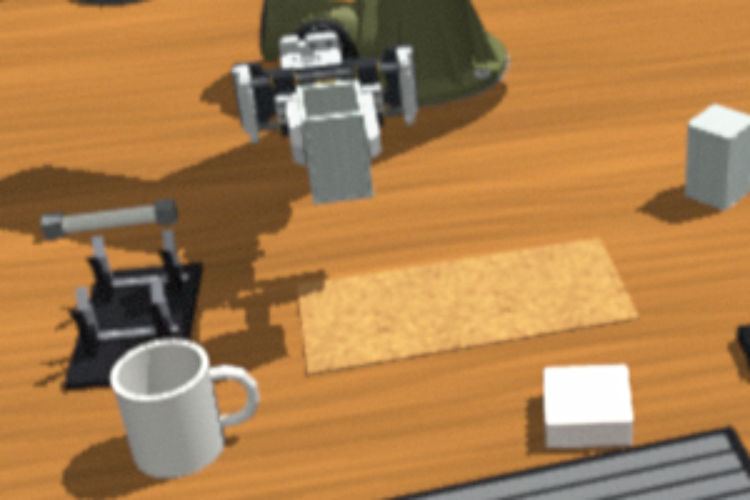

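Pot A hangs mouth up in the gripper (crop (335,140)); the marker is parked by the rack (110,218) and the mat is free. Lowering.

>>> play_rows --motion '[[[0.15, 0, 0, 0, 0, 0, -1], [0.3, 0, 0, 0, 0, 0, -1], [0.42, 0.003, 0, 0.0005, 0.0012, 0.001, -1], [0.52, 0.006, 0.003, 0.0005, 0.0012, 0.001, -1], [0.569, 0.006, 0.003, 0.0005, 0.0012, 0.001, -1], [0.569, 0.006, 0.003, 0.0005, 0.0012, 0.001, -1], [0.569, 0.006, 0.003, 0.0005, 0.0012, 0.001, -1]]]'

```text
time_s: 17.25
ee_pos: [0.5699, -0.1302, 0.0607]
eef_rot: [3.079, 1.551, 3.076]
force: [0.0, 0.1, -0.3]
grip_width: 0.0558
grip_force: 40.0
```

>>> play_rows --motion '[[[0.008, 0, 0, 0, 0, 0, -1], [0.016, 0, 0, 0, 0, 0, -1], [0.016, 0, 0, 0, 0, 0, -1]]]'

```text
time_s: 17.55
ee_pos: [0.5699, -0.1298, 0.0571]
eef_rot: [3.107, 1.552, 3.105]
force: [0.3, -0.5, -1.7]
grip_width: 0.0558
grip_force: 40.0
```

>>> play_rows --motion '[[[0.006, 0, 0, 0, 0, 0, -1], [0.012, 0, 0, 0, 0, 0, -1], [0.012, 0, 0, 0, 0, 0, -1]]]'

```text
time_s: 17.85
ee_pos: [0.5698, -0.1297, 0.0538]
eef_rot: [3.094, 1.552, 3.091]
force: [-0.4, -0.2, -0.2]
grip_width: 0.0559
grip_force: 40.0
```

>>> play_rows --motion '[[[0.006, 0, 0, 0, 0, 0, -1], [0.006, 0, 0, 0, 0, 0, 0.22], [0.006, 0, 0, 0, 0, 0, 0.25], [0.006, 0, 0, 0, 0, 0, 0.3], [0.006, 0, 0, 0, 0, 0, 0.55], [0.006, 0, 0, 0, 0, 0, 0.55], [0.006, 0, 0, 0, 0, 0, 0.55], [0.006, 0, 0, 0, 0, 0, 0.55]]]'

```text
time_s: 18.65
ee_pos: [0.5697, -0.1297, 0.0522]
eef_rot: [3.092, 1.551, 3.089]
force: [0.1, -1.1, -0.3]
grip_width: 0.0732
grip_force: 0.0
```

Run:
```python
from plan import *
log();pots()
c=snap('scene','scene3.png')
I=cv2.imread('pics/scene3.png')[100:300,60:360];cv2.imwrite('pics/s3.png',cv2.resize(I,None,fx=2.5,fy=2.5))
```

```text
t 18.65 q [-0.492  0.836  2.155  2.646  1.419  1.643] p [ 0.5697 -0.1297  0.0522] rot [3.092 1.551 3.089] F [ 0.1 -1.1 -0.3] w 0.0732 gf 0.0
top 487 [0.6782 0.3481] [0.058 0.056] 23.1
top 505 [0.5824 0.5147] [0.058 0.057] 46.3
top 507 [0.5537 0.4004] [0.057 0.057] 35.9
top 179 [ 0.5602 -0.1288] [0.055 0.057] 0.1
scene 307 [0.5592 0.4002] [0.059 0.062] 37.3
scene 301 [0.5869 0.5144] [0.056 0.065] 44.8
scene 392 [0.6831 0.3494] [0.06  0.062] 20.1
scene 243 [ 0.5662 -0.1281] [0.056 0.063] 90.0
```

View pics/s3.png

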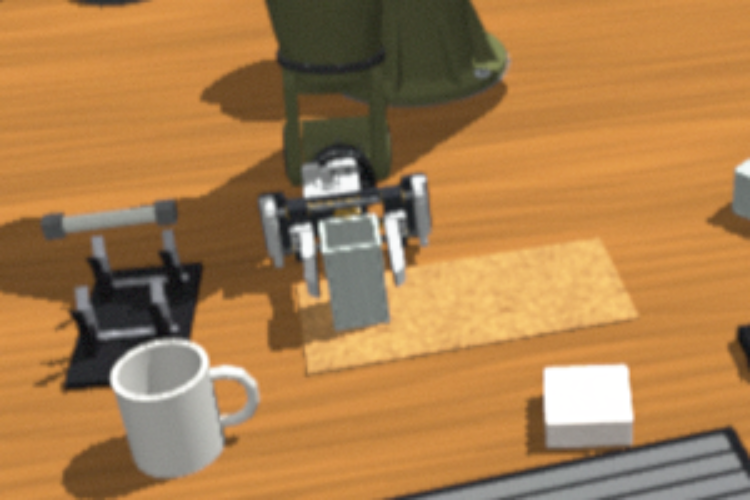

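>>> play_rows --motion '[[[-0.05, 0, 0, 0, 0, 0, 0.55], [-0.15, 0, 0, 0, 0, 0, 0.55], [-0.3, 0, 0, 0, 0, 0, 0.55], [-0.5, 0, 0, 0, 0, 0, 0.55], [-0.7, 0, 0, 0, 0, 0, 0.8], [-0.85, 0, 0, 0, 0, 0, 1], [-0.85, 0, 0, 0, 0, 0, 1]]]'

```text
time_s: 19.5
ee_pos: [0.5742, -0.1301, 0.2707]
eef_rot: [-2.875, 1.559, -2.878]
force: [-0.1, -0.1, 0.4]
grip_width: 0.0927
grip_force: 0.0
```

Run:
```python
from plan import *
log();pots()
snap('top','top4.png');snap('scene','scene4.png')
a=cv2.imread('pics/top4.png')[120:320,80:400];cv2.imwrite('pics/t4.png',cv2.resize(a,None,fx=2.4,fy=2.4))
```

```text
t 19.5 q [-0.487  0.194  2.229  2.527  0.938  1.957] p [ 0.5742 -0.1301  0.2707] rot [-2.875  1.559 -2.878] F [-0.1 -0.1  0.4] w 0.0927 gf 0.0
top 489 [0.6785 0.3481] [0.058 0.056] 22.3
top 509 [0.5823 0.5151] [0.061 0.056] 44.3
top 506 [0.5542 0.4005] [0.058 0.056] 35.9
scene 310 [0.5592 0.3999] [0.058 0.066] 36.2
scene 302 [0.5856 0.5157] [0.057 0.064] 45.2
scene 393 [0.6828 0.349 ] [0.06 0.06] 21.8
scene 239 [ 0.566 -0.128] [0.056 0.061] 89.8
```

View pics/t4.png

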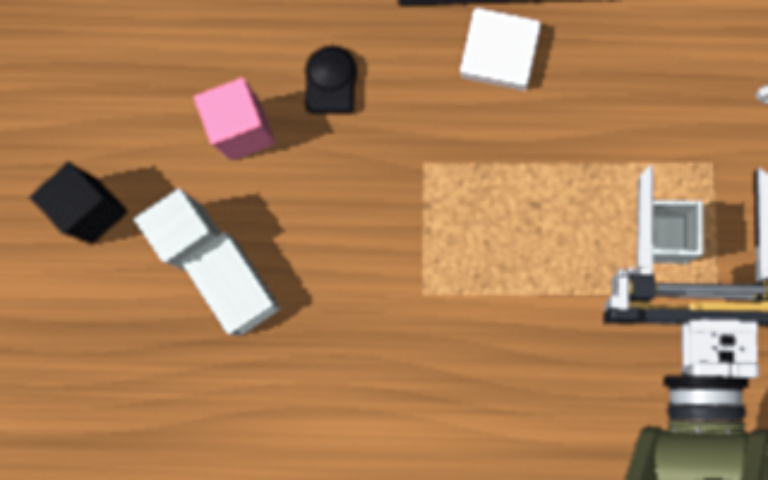

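Pot A stands mouth up on the mat (crop (677,230)). Pot C was knocked over: it lies on its side against B at crop (230,285), i.e. full-frame (176,239). Measuring it and checking which end is open.

Run:
```python
from plan import *
for n in('top','scene'):
    W=pts(camera(n));m=((W[...,2]>.048)&(W[...,2]<.064)&(W[...,0]>.38)&(W[...,0]<.6)&(W[...,1]>.2)&(W[...,1]<.45)).astype(np.uint8)
    k,lab=cv2.connectedComponents(m)
    for i in range(1,k):
        P=W[lab==i]
        if len(P)>60: c,s,a=cv2.minAreaRect(P[:,:2].astype(np.float32));print(n,len(P),np.round(c,4),np.round(s,3),round(a,1),np.median(P[:,2]).round(4))
a=cv2.imread('pics/top4.png')[180:270,125:215];b=cv2.imread('pics/scene4.png')[130:220,330:420]
cv2.imwrite('pics/c4.png',np.hstack([cv2.resize(k,(390,390),interpolation=cv2.INTER_CUBIC) for k in(a,b)]))
```

```text
top 829 [0.4999 0.3499] [0.103 0.063] 40.0 0.0556
scene 524 [0.5248 0.3662] [0.155 0.067] 38.9 0.0552
```

View pics/c4.png

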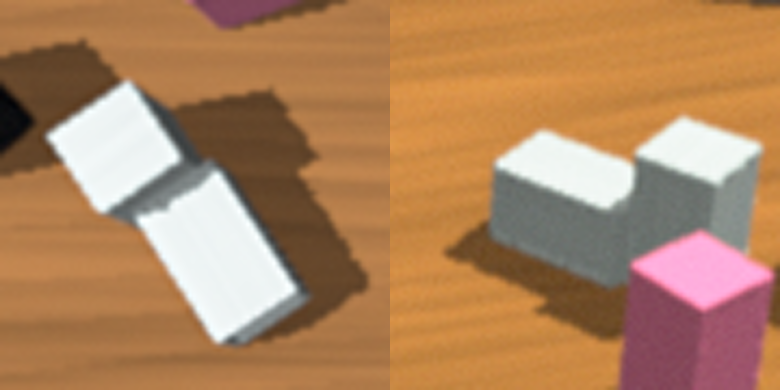

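Run:
```python
from plan import *
W=pts(camera('top'));I=camera('top')['frame']
for ad in (39.5,):
    a=np.radians(ad);u=np.array([np.cos(a),np.sin(a)]);v=np.array([-u[1],u[0]])
    D=W[...,:2]-[.5,.35];s=D@u;t=D@v
    m=(np.abs(t)<.028)&(s>-.09)&(s<.07)
    top=m&(W[...,2]>.05)&(W[...,2]<.06);print('top s',np.percentile(s[top],[1,99]).round(4));mm=(np.abs(s)<.03)&(W[...,2]>.05)&(W[...,2]<.06)&(np.abs(t)<.05);print('t',np.percentile(t[mm],[1,50,99]).round(4))
    k=m&(W[...,2]>.0)&(W[...,2]<.052)&(s<-.03)
    o=np.argsort(W[...,2][k])
    for z,ss,tt,g in list(zip(W[...,2][k][o],s[k][o],t[k][o],I[k].mean(1)[o]))[::3]: print('%.3f s%.3f t%.3f g%d'%(z,ss,tt,g),end=' | ')
```

```text
top s [-0.0491  0.0467]
t [-0.0285 -0.0006  0.0275]
0.000 s-0.055 t-0.007 g64 | 0.000 s-0.085 t0.006 g126 | 0.000 s-0.054 t-0.015 g72 | 0.000 s-0.088 t0.024 g121 | 0.000 s-0.087 t0.017 g128 | 0.000 s-0.072 t-0.008 g117 | 0.000 s-0.057 t-0.023 g66 | 0.000 s-0.078 t0.010 g118 | 0.001 s-0.039 t-0.026 g64 | 0.001 s-0.054 t-0.002 g66 | 0.001 s-0.079 t0.018 g125 | 0.001 s-0.056 t0.017 g108 | 0.001 s-0.087 t0.007 g126 | 0.001 s-0.078 t-0.007 g116 | 0.001 s-0.049 t-0.025 g76 | 0.001 s-0.069 t0.000 g115 | 0.001 s-0.071 t0.015 g112 | 0.001 s-0.041 t0.006 g194 | 0.001 s-0.063 t-0.001 g110 | 0.001 s-0.044 t-0.015 g156 | 0.001 s-0.055 t0.006 g63 | 0.001 s-0.045 t0.022 g141 | 0.001 s-0.045 t-0.012 g147 | 0.001 s-0.079 t0.014 g125 | 0.001 s-0.073 t-0.021 g121 | 0.001 s-0.078 t-0.020 g122 | 0.002 s-0.082 t-0.007 g119 | 0.002 s-0.054 t0.015 g80 | 0.002 s-0.081 t0.012 g124 | 0.002 s-0.089 t0.018 g123 | 0.002 s-0.075 t-0.016 g121 | 0.002 s-0.052 t0.017 g85 | 0.002 s-0.053 t0.021 g103 | 0.002 s-0.052 t0.014 g73 | 0.002 s-0.076 t0.018 g125 | 0.002 s-0.089 t-0.016 g119 | 0.002 s-0.071 t-0.015 g121 | 0.002
[... 398 characters left out ...]
0.084 t0.024 g129 | 0.004 s-0.055 t-0.011 g66 | 0.004 s-0.066 t0.013 g116 | 0.005 s-0.061 t-0.007 g67 | 0.005 s-0.042 t-0.004 g195 | 0.005 s-0.046 t-0.008 g137 | 0.005 s-0.051 t-0.011 g112 | 0.005 s-0.060 t0.016 g113 | 0.006 s-0.043 t0.003 g148 | 0.006 s-0.047 t0.003 g138 | 0.006 s-0.050 t0.004 g127 | 0.007 s-0.047 t0.012 g136 | 0.007 s-0.041 t0.014 g194 | 0.008 s-0.083 t-0.021 g118 | 0.009 s-0.043 t0.012 g150 | 0.013 s-0.039 t-0.025 g69 | 0.021 s-0.046 t0.027 g85 | 0.028 s-0.048 t-0.025 g82 | 0.037 s-0.042 t-0.025 g122 | 0.039 s-0.048 t-0.024 g149 | 0.045 s-0.051 t-0.023 g147 | 0.050 s-0.049 t-0.023 g235 | 0.051 s-0.033 t-0.025 g210 | 0.052 s-0.037 t0.016 g242 | 0.052 s-0.037 t-0.026 g195 |
```

Run:
```python
from plan import *
D=down(np.radians(39.5));H=horiz(70,1,.5)
C=np.array([.499,.349,.03])
check([([.50,-.02,.32],horiz(40,1,.3)),([.45,.12,.32],H),([.47,.25,.26],R.from_matrix(np.stack([H,D])).mean().as_matrix()),(C+[0,0,.15],D),(C,D)])
```

```text
BAD 6.0e-04 [-0.62  0.02  2.15  1.5   1.21  2.55] wrist [ 0.31 -0.18  0.36] knuckle bottom 0.282
BAD 2.1e-03 [-0.38  0.02  2.08  1.19  1.38  2.55] wrist [ 0.36 -0.11  0.38] knuckle bottom 0.305
ok [0.13 0.28 1.59 0.65 1.47 2.07] wrist [0.52 0.1  0.46] knuckle bottom 0.385
ok [0.55 0.47 1.4  0.   1.28 1.43] wrist [0.5  0.35 0.43] knuckle bottom 0.389
ok [0.55 0.65 1.5  0.   0.99 1.43] wrist [0.5  0.35 0.28] knuckle bottom 0.239
[-0.2202, 0.4395, -0.3014, -0.1104, 0.0426, -0.0183] rows>=5.0
[-0.0611, 0.5575, 0.1975, -0.0769, 0.0311, -0.0325] rows>=3.7
[-0.0368, 0.1027, 0.5679, -0.108, 0.0294, -0.182] rows>=9.0
[0.1144, -0.2291, 0.4551, -0.108, 0.0294, -0.182] rows>=9.0
[0.0, -0.0, 0.6, 0.0, 0.0, 0.0] rows>=3.0
```

Run:
```python
from plan import *
from scipy.spatial.transform import Slerp
D=down(np.radians(-140.5))
C=np.array([.499,.349,.03]);Rz=lambda G,a:G@R.from_euler('z',a,degrees=True).as_matrix()
F=horiz(0,1,.02);H=horiz(40,-1,.3);S=Slerp([0,1],R.from_matrix(np.stack([H,D])))
check([([.56,-.1,.30],Rz(F,-90)),([.52,.0,.32],H),([.50,.12,.30],S(.35).as_matrix()),([.48,.25,.26],S(.7).as_matrix()),(C+[0,0,.15],D),(C,D)])
```

```text
ok [-0.43  0.07  2.27  2.55  0.84  0.41] wrist [ 0.31 -0.1   0.31] knuckle bottom 0.239
ok [-0.53 -0.01  2.08  1.45  1.13 -0.42] wrist [ 0.34 -0.15  0.39] knuckle bottom 0.316
ok [-0.28  0.16  1.83  1.08  1.42 -1.04] wrist [ 0.45 -0.09  0.42] knuckle bottom 0.344
ok [ 0.17  0.27  1.57  0.55  1.42 -1.43] wrist [0.52 0.13 0.48] knuckle bottom 0.405
ok [ 0.55  0.47  1.4   0.    1.28 -1.71] wrist [0.5  0.35 0.43] knuckle bottom 0.389
ok [ 0.55  0.65  1.5   0.    0.99 -1.71] wrist [0.5  0.35 0.28] knuckle bottom 0.239
[-0.1462, 0.1201, -0.0588, -0.0001, -0.0006, -0.2503] rows>=10.5
[-0.4, -0.0768, -0.1616, 0.0535, -0.1213, -0.2549] rows>=12.0
[-0.0034, -0.4191, 0.2599, 0.1036, -0.0005, -0.1405] rows>=7.3
[0.1964, -0.0938, 0.505, 0.1036, -0.0005, -0.1405] rows>=7.3
[-0.1243, 0.2006, 0.4575, 0.0888, -0.0004, -0.1205] rows>=6.3
[0.0, -0.0, 0.6, 0.0, 0.0, 0.0] rows>=3.0
```

>>> play_rows --motion '[[[-0.146, 0.12, -0.059, 0, 0, -0.25, 1], [-0.146, 0.12, -0.059, 0, 0, -0.25, 1], [-0.146, 0.12, -0.059, 0, 0, -0.25, 1], [-0.146, 0.12, -0.059, 0, 0, -0.25, 1], [-0.146, 0.12, -0.059, 0, 0, -0.25, 1], [-0.146, 0.12, -0.059, 0, 0, -0.25, 1], [-0.146, 0.12, -0.059, 0, 0, -0.25, 1], [-0.146, 0.12, -0.059, 0, 0, -0.25, 1], [-0.146, 0.12, -0.059, 0, 0, -0.25, 1], [-0.146, 0.12, -0.059, 0, 0, -0.25, 1]]]'

```text
time_s: 20.9
ee_pos: [0.5599, -0.1, 0.3005]
eef_rot: [-1.592, 0.066, -1.575]
force: [-0.2, -0.5, -0.0]
grip_width: 0.0941
grip_force: 0.0
```

>>> play_rows --motion '[[[-0.4, -0.0768, -0.1616, 0.0535, -0.1213, -0.2549, 1], [-0.4, -0.0768, -0.1616, 0.0535, -0.1213, -0.2549, 1], [-0.4, -0.0768, -0.1616, 0.0535, -0.1213, -0.2549, 1], [-0.4, -0.0768, -0.1616, 0.0535, -0.1213, -0.2549, 1], [-0.4, -0.0768, -0.1616, 0.0535, -0.1213, -0.2549, 1], [-0.4, -0.0768, -0.1616, 0.0535, -0.1213, -0.2549, 1], [-0.4, -0.0768, -0.1616, 0.0535, -0.1213, -0.2549, 1], [-0.4, -0.0768, -0.1616, 0.0535, -0.1213, -0.2549, 1], [-0.4, -0.0768, -0.1616, 0.0535, -0.1213, -0.2549, 1], [-0.4, -0.0768, -0.1616, 0.0535, -0.1213, -0.2549, 1]]]'

```text
time_s: 21.9
ee_pos: [0.5203, -0.0018, 0.3275]
eef_rot: [-2.003, -1.232, -0.529]
force: [-0.1, 0.1, -0.3]
grip_width: 0.094
grip_force: 0.0
```

Run:
```python
from plan import *
from scipy.spatial.transform import Slerp
log();D=down(np.radians(-140.5))
C=np.array([.499,.349,.03])
H=horiz(40,-1,.3);S=Slerp([0,1],R.from_matrix(np.stack([H,D])))
check([([.50,.12,.30],S(.4).as_matrix()),([.48,.25,.26],S(.75).as_matrix()),(C+[0,0,.15],D)])
```

```text
t 21.9 q [-5.400e-01  2.000e-03  2.158e+00  1.679e+00  1.162e+00 -2.750e-01] p [ 0.5203 -0.0018  0.3275] rot [-2.003 -1.232 -0.529] F [-0.1  0.1 -0.3] w 0.094 gf 0.0
ok [-0.26  0.18  1.77  1.    1.47 -1.11] wrist [ 0.47 -0.09  0.44] knuckle bottom 0.358
ok [ 0.21  0.27  1.53  0.46  1.43 -1.5 ] wrist [0.52 0.15 0.49] knuckle bottom 0.419
ok [ 0.55  0.47  1.4   0.    1.28 -1.71] wrist [0.5  0.35 0.43] knuckle bottom 0.389
[-0.2088, -0.3967, 0.2349, 0.1405, -0.0409, -0.1993] rows>=10.4
[0.2039, -0.0212, 0.5103, 0.1036, -0.0005, -0.1405] rows>=7.3
[-0.151, 0.2249, 0.4377, 0.074, -0.0003, -0.1004] rows>=5.2
```

>>> play_rows --motion '[[[-0.2088, -0.3967, 0.2349, 0.1405, -0.0409, -0.1993, 1], [-0.2088, -0.3967, 0.2349, 0.1405, -0.0409, -0.1993, 1], [-0.2088, -0.3967, 0.2349, 0.1405, -0.0409, -0.1993, 1], [-0.2088, -0.3967, 0.2349, 0.1405, -0.0409, -0.1993, 1], [-0.2088, -0.3967, 0.2349, 0.1405, -0.0409, -0.1993, 1], [-0.2088, -0.3967, 0.2349, 0.1405, -0.0409, -0.1993, 1], [-0.2088, -0.3967, 0.2349, 0.1405, -0.0409, -0.1993, 1], [-0.2088, -0.3967, 0.2349, 0.1405, -0.0409, -0.1993, 1], [-0.2088, -0.3967, 0.2349, 0.1405, -0.0409, -0.1993, 1], [-0.2088, -0.3967, 0.2349, 0.1405, -0.0409, -0.1993, 1]]]'

```text
time_s: 22.9
ee_pos: [0.5004, 0.1202, 0.3005]
eef_rot: [2.323, -0.714, 2.433]
force: [-0.6, -0.1, 0.3]
grip_width: 0.0942
grip_force: 0.0
```

>>> play_rows --motion '[[[0.2039, -0.0212, 0.51, 0.1036, -0.0005, -0.1405, 1], [0.2039, -0.0212, 0.51, 0.1036, -0.0005, -0.1405, 1], [0.2039, -0.0212, 0.51, 0.1036, -0.0005, -0.1405, 1], [0.2039, -0.0212, 0.51, 0.1036, -0.0005, -0.1405, 1], [0.2039, -0.0212, 0.51, 0.1036, -0.0005, -0.1405, 1], [0.2039, -0.0212, 0.51, 0.1036, -0.0005, -0.1405, 1], [0.2039, -0.0212, 0.51, 0.1036, -0.0005, -0.1405, 1], [0.2039, -0.0212, 0.51, 0.1036, -0.0005, -0.1405, 1]]]'

```text
time_s: 23.7
ee_pos: [0.4847, 0.2531, 0.2661]
eef_rot: [2.671, -0.162, -3.093]
force: [-0.8, -0.2, -0.2]
grip_width: 0.0936
grip_force: 0.0
```

Run:
```python
from plan import *
log();D=down(np.radians(-140.5))
C=np.array([.499,.349,.03])
check([(C+[0,0,.12],D),(C,D)])
```

```text
t 23.7 q [ 0.194  0.28   1.52   0.493  1.445 -1.475] p [0.4847 0.2531 0.2661] rot [ 2.671 -0.162 -3.093] F [-0.8 -0.2 -0.2] w 0.0936 gf 0.0
ok [ 0.55  0.5   1.43  0.    1.22 -1.71] wrist [0.5  0.35 0.4 ] knuckle bottom 0.359
ok [ 0.55  0.65  1.5   0.    0.99 -1.71] wrist [0.5  0.35 0.28] knuckle bottom 0.239
[-0.1497, 0.1365, 0.5702, 0.0805, -0.0004, -0.1059] rows>=5.6
[0.0, -0.0, 0.48, 0.0, 0.0, 0.0] rows>=2.4
```

>>> play_rows --motion '[[[-0.15, 0.136, 0.45, 0.0805, -0.0004, -0.1059, 1], [-0.15, 0.136, 0.45, 0.0805, -0.0004, -0.1059, 1], [-0.15, 0.136, 0.45, 0.0805, -0.0004, -0.1059, 1], [-0.15, 0.136, 0.45, 0.0805, -0.0004, -0.1059, 1], [-0.15, 0.136, 0.45, 0.0805, -0.0004, -0.1059, 1], [-0.15, 0.136, 0.45, 0.0805, -0.0004, -0.1059, 1], [-0.15, 0.136, 0.57, 0.0805, -0.0004, -0.1059, 1], [-0.15, 0.136, 0.57, 0.0805, -0.0004, -0.1059, 1], [-0.15, 0.136, 0.57, 0.0805, -0.0004, -0.1059, 1]]]'

```text
time_s: 24.6
ee_pos: [0.4992, 0.3479, 0.15]
eef_rot: [3.139, -0.002, -2.458]
force: [-0.3, -0.0, 0.3]
grip_width: 0.0935
grip_force: 0.0
```

Run:
```python
from plan import *
log();D=down(np.radians(-140.5))
C=np.array([.499,.349,.03])
chain([(C,D)])
```

```text
t 24.6 q [ 0.547  0.496  1.427  0.003  1.221 -1.708] p [0.4992 0.3479 0.15  ] rot [ 3.139e+00 -2.000e-03 -2.458e+00] F [-0.3 -0.   0.3] w 0.0935 gf 0.0
[-0.0031, 0.0026, 0.4798, 0.0004, -0.0003, -0.0009] rows>=2.4
```

>>> play_rows --motion '[[[0, 0, 0.15, 0, 0, 0, 1], [0, 0, 0.3, 0, 0, 0, 1], [0, 0, 0.42, 0, 0, 0, 1], [0, 0, 0.48, 0, 0, 0, 1], [0, 0, 0.48, 0, 0, 0, -1], [0, 0, 0.48, 0, 0, 0, -1], [0, 0, 0.48, 0, 0, 0, -1], [0, 0, 0.48, 0, 0, 0, -1], [0, 0, 0.48, 0, 0, 0, -1], [0, 0, 0.48, 0, 0, 0, -1]]]' --grip_force 40

```text
time_s: 25.6
ee_pos: [0.4997, 0.3488, 0.0314]
eef_rot: [3.14, 0.002, -2.457]
force: [-1.1, -1.3, 5.9]
grip_width: 0.0562
grip_force: 39.4
```

>>> play_rows --motion '[[[0, 0, 0, 0, 0, 0, -1], [0, 0, 0, 0, 0, 0, -1], [0, 0, 0, 0, 0, 0, -1], [0, 0, 0, 0, 0, 0, -1], [0.03, 0, -0.01, 0, 0, 0, -1], [0.06, 0, -0.03, 0, 0, 0, -1], [0.1, 0, -0.1, 0, 0, 0, -1], [0.15, 0, -0.3, 0, 0, 0, -1], [0.2, 0, -0.5, 0, 0, 0, -1], [0.2, 0, -0.7, 0, 0, 0, -1]]]'

```text
time_s: 26.6
ee_pos: [0.4591, 0.3156, 0.2044]
eef_rot: [3.14, -0.001, -2.457]
force: [1.7, 0.4, -2.2]
grip_width: 0.0562
grip_force: 39.4
```

Run:
```python
from plan import *
from scipy.spatial.transform import Slerp
o=log();pots()
D=R.from_euler('xyz',o['eef_rot']).as_matrix();F=horiz(0,-1,.0);H=horiz(50,-1,.2);S=Slerp([0,1],R.from_matrix(np.stack([D,H])))
check([([.48,.2,.28],S(.45).as_matrix()),([.52,.08,.28],S(.9).as_matrix()),([.56,-.01,.22],horiz(10,-1,.05)),([.57,-.025,.15],F),([.57,-.025,.06],F)])
```

```text
t 26.6 q [ 0.536  0.333  1.525  0.002  1.284 -1.72 ] p [0.4591 0.3156 0.2044] rot [ 3.140e+00 -1.000e-03 -2.457e+00] F [ 1.7  0.4 -2.2] w 0.0562 gf 39.4
top 485 [0.6789 0.3486] [0.058 0.057] 22.4
top 514 [0.5821 0.5148] [0.06  0.057] 45.0
top 156 [0.5691 0.4108] [0.02  0.056] 32.9
top 176 [ 0.5601 -0.129 ] [0.057 0.055] 89.0
scene 308 [0.5574 0.402 ] [0.061 0.063] 35.3
scene 298 [0.5852 0.5159] [0.057 0.065] 44.6
scene 390 [0.682  0.3502] [0.06  0.063] 23.1
scene 242 [ 0.5655 -0.128 ] [0.056 0.062] 89.9
ok [-0.03  0.26  1.63  0.78  1.53 -1.33] wrist [0.52 0.02 0.45] knuckle bottom 0.376
ok [-0.41  0.2   2.    1.44  1.35 -0.8 ] wrist [ 0.4  -0.13  0.34] knuckle bottom 0.260
ok [-0.29  0.26  2.31  2.59  1.02 -1.29] wrist [ 0.31 -0.05  0.23] knuckle bottom 0.173
ok [-0.19  0.53  2.29  2.94  1.25 -1.51] wrist [ 0.32 -0.03  0.15] knuckle bottom 0.103
ok [-0.19  0.82  2.21  2.95  1.47 -1.55] wrist [ 0.32 -0.03  0.06] knuckle bottom 0.016
[0.2381, -0.4092, -0.2835, -0.1349, 0.0144, 0.1666] rows>=9.0
[-0.2468, -0.2461, -0.3668, -0.1356, 0.0126, 0.1657] rows>=9.0
[-0.3431, 0.2543, -0.1744, -0.1427, 0.0141, 0.0484] rows>=6.3
[-0.2782, 0.066, 0.0429, -0.0278, 0.0079, 0.0007] rows>=1.4
[-0.36, 0.0, 0.0, 0.0, 0.0, 0.0] rows>=1.8
```

>>> play_rows --motion '[[[0.1, -0.1, -0.28, -0.1349, 0.0144, 0.1666, -1], [0.238, -0.41, -0.2835, -0.1349, 0.0144, 0.1666, -1], [0.238, -0.41, -0.2835, -0.1349, 0.0144, 0.1666, -1], [0.238, -0.41, -0.2835, -0.1349, 0.0144, 0.1666, -1], [0.238, -0.41, -0.2835, -0.1349, 0.0144, 0.1666, -1], [0.238, -0.41, -0.2835, -0.1349, 0.0144, 0.1666, -1], [0.238, -0.41, -0.2835, -0.1349, 0.0144, 0.1666, -1], [0.238, -0.41, -0.2835, -0.1349, 0.0144, 0.1666, -1], [0.238, -0.41, -0.2835, -0.1349, 0.0144, 0.1666, -1], [0.238, -0.41, -0.2835, -0.1349, 0.0144, 0.1666, -1]]]'

```text
time_s: 27.7
ee_pos: [0.4788, 0.1986, 0.2716]
eef_rot: [2.448, -0.467, 2.881]
force: [-1.0, 0.1, -1.3]
grip_width: 0.0566
grip_force: 39.4
```

>>> play_rows --motion '[[[-0.247, -0.246, -0.367, -0.1356, 0.0126, 0.1657, -1], [-0.247, -0.246, -0.367, -0.1356, 0.0126, 0.1657, -1], [-0.247, -0.246, -0.367, -0.1356, 0.0126, 0.1657, -1], [-0.247, -0.246, -0.367, -0.1356, 0.0126, 0.1657, -1], [-0.247, -0.246, -0.367, -0.1356, 0.0126, 0.1657, -1], [-0.247, -0.246, -0.367, -0.1356, 0.0126, 0.1657, -1], [-0.247, -0.246, -0.367, -0.1356, 0.0126, 0.1657, -1], [-0.247, -0.246, -0.367, -0.1356, 0.0126, 0.1657, -1], [-0.247, -0.246, -0.367, -0.1356, 0.0126, 0.1657, -1], [-0.247, -0.246, -0.367, -0.1356, 0.0126, 0.1657, -1]]]'

```text
time_s: 28.7
ee_pos: [0.5184, 0.0805, 0.2729]
eef_rot: [2.51, -1.264, 1.72]
force: [-0.8, 0.1, -1.3]
grip_width: 0.0563
grip_force: 39.4
```

Run:
```python
from plan import *
o=log()
F=horiz(0,-1,0)
check([([.56,-.01,.22],horiz(5,-1,.02)),([.57,-.022,.15],F),([.57,-.022,.06],F)])
```

```text
t 28.7 q [-0.408  0.208  2.009  1.428  1.347 -0.803] p [0.5184 0.0805 0.2729] rot [ 2.51  -1.264  1.72 ] F [-0.8  0.1 -1.3] w 0.0563 gf 39.4
ok [-0.22  0.27  2.33  2.78  1.04 -1.39] wrist [ 0.31 -0.03  0.23] knuckle bottom 0.171
ok [-0.18  0.53  2.29  2.95  1.25 -1.51] wrist [ 0.32 -0.02  0.15] knuckle bottom 0.103
ok [-0.18  0.82  2.21  2.96  1.47 -1.55] wrist [ 0.32 -0.02  0.06] knuckle bottom 0.016
[-0.3175, 0.2669, -0.1777, -0.1576, 0.0188, 0.0477] rows>=6.9
[-0.2792, 0.0513, 0.0413, -0.0139, 0.0032, 0.0001] rows>=1.4
[-0.36, 0.0, 0.0, 0.0, 0.0, 0.0] rows>=1.8
```

>>> play_rows --motion '[[[-0.3175, 0.2669, -0.1777, -0.1576, 0.0188, 0.0477, -1], [-0.3175, 0.2669, -0.1777, -0.1576, 0.0188, 0.0477, -1], [-0.3175, 0.2669, -0.1777, -0.1576, 0.0188, 0.0477, -1], [-0.3175, 0.2669, -0.1777, -0.1576, 0.0188, 0.0477, -1], [-0.3175, 0.2669, -0.1777, -0.1576, 0.0188, 0.0477, -1], [-0.3175, 0.2669, -0.1777, -0.1576, 0.0188, 0.0477, -1], [-0.3175, 0.2669, -0.1777, -0.1576, 0.0188, 0.0477, -1], [-0.3175, 0.2669, -0.1777, -0.1576, 0.0188, 0.0477, -1], [-0.3175, 0.2669, -0.1777, -0.1576, 0.0188, 0.0477, -1], [-0.3175, 0.2669, -0.1777, -0.1576, 0.0188, 0.0477, -1]]]'

```text
time_s: 29.7
ee_pos: [0.562, -0.0099, 0.2214]
eef_rot: [2.99, -1.554, 0.243]
force: [0.4, 0.2, -1.6]
grip_width: 0.0564
grip_force: 39.4
```

Run:
```python
from plan import *
o=log()
F=horiz(0,-1,0)
check([([.57,-.022,.15],F),([.57,-.022,.06],F)])
snap('scene','scene5.png')
I=cv2.imread('pics/scene5.png')[100:300,60:360];cv2.imwrite('pics/s5.png',cv2.resize(I,None,fx=2.5,fy=2.5))
```

```text
t 29.7 q [-0.222  0.273  2.324  2.776  1.04  -1.387] p [ 0.562  -0.0099  0.2214] rot [ 2.99  -1.554  0.243] F [ 0.4  0.2 -1.6] w 0.0564 gf 39.4
ok [-0.18  0.53  2.29  2.95  1.25 -1.51] wrist [ 0.32 -0.02  0.15] knuckle bottom 0.103
ok [-0.18  0.82  2.21  2.96  1.47 -1.55] wrist [ 0.32 -0.02  0.06] knuckle bottom 0.016
[-0.285, 0.0504, 0.032, -0.0145, 0.0026, 0.0005] rows>=1.5
[-0.36, 0.0, 0.0, 0.0, 0.0, 0.0] rows>=1.8
```

View pics/s5.png

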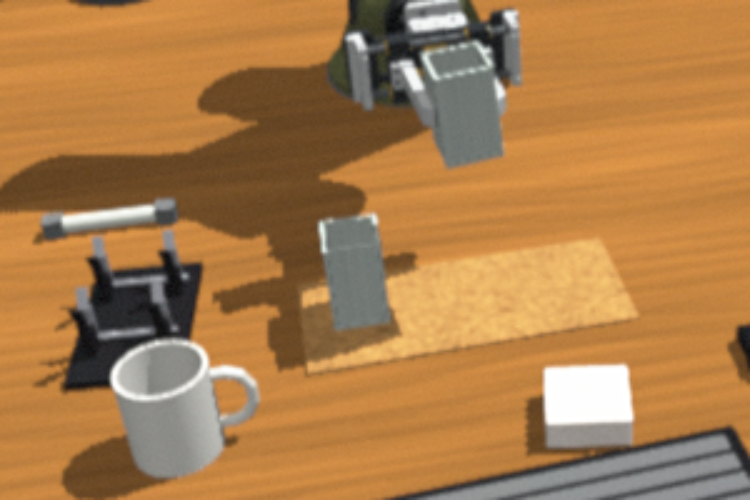

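Pot A stands on the mat (355,270); pot C hangs mouth up (465,100). Lowering it at y = -0.022.

>>> play_rows --motion '[[[-0.15, 0.05, 0.03, -0.0145, 0.0026, 0.0005, -1], [-0.285, 0.05, 0.032, -0.0145, 0.0026, 0.0005, -1], [-0.285, 0.05, 0.032, -0.0145, 0.0026, 0.0005, -1], [-0.42, 0.05, 0.032, -0.0145, 0.0026, 0.0005, -1], [-0.54, 0.05, 0.032, -0.0145, 0.0026, 0.0005, -1], [-0.62, 0.05, 0.032, -0.0145, 0.0026, 0.0005, -1], [-0.64, 0.05, 0.032, -0.0145, 0.0026, 0.0005, -1], [-0.64, 0.05, 0.032, -0.0145, 0.0026, 0.0005, -1]]]'

```text
time_s: 30.55
ee_pos: [0.5678, -0.0231, 0.0615]
eef_rot: [-1.977, -1.567, -1.169]
force: [1.0, -0.3, -0.0]
grip_width: 0.0564
grip_force: 39.4
```

>>> play_rows --motion '[[[-0.008, 0, 0, 0, 0, 0, -1], [-0.016, 0, 0, 0, 0, 0, -1], [-0.016, 0, 0, 0, 0, 0, -1], [-0.016, 0, 0, 0, 0, 0, -1]]]'

```text
time_s: 30.95
ee_pos: [0.5673, -0.0228, 0.0569]
eef_rot: [-2.109, -1.567, -1.037]
force: [0.5, 0.0, -0.9]
grip_width: 0.0563
grip_force: 39.4
```

>>> play_rows --motion '[[[-0.006, 0, 0, 0, 0, 0, -1], [-0.01, 0, 0, 0, 0, 0, -1], [-0.01, 0, 0, 0, 0, 0, -1]]]'

```text
time_s: 31.25
ee_pos: [0.5671, -0.0227, 0.0537]
eef_rot: [-2.268, -1.566, -0.879]
force: [-0.9, -0.6, -1.5]
grip_width: 0.0562
grip_force: 39.4
```

>>> play_rows --motion '[[[-0.006, 0, 0, 0, 0, 0, -1], [-0.01, 0, 0, 0, 0, 0, -1], [-0.01, 0, 0, 0, 0, 0, -1], [-0.01, 0, 0, 0, 0, 0, 0.22], [-0.01, 0, 0, 0, 0, 0, 0.25], [-0.01, 0, 0, 0, 0, 0, 0.3], [-0.01, 0, 0, 0, 0, 0, 0.55], [-0.01, 0, 0, 0, 0, 0, 0.55], [-0.01, 0, 0, 0, 0, 0, 0.55]]]'

```text
time_s: 32.15
ee_pos: [0.5672, -0.0228, 0.0514]
eef_rot: [-2.207, -1.566, -0.939]
force: [0.3, -0.5, 0.5]
grip_width: 0.0724
grip_force: 0.0
```

>>> play_rows --motion '[[[0.05, 0, 0, 0, 0, 0, 0.55], [0.15, 0, 0, 0, 0, 0, 0.55], [0.3, 0, 0, 0, 0, 0, 0.55], [0.5, 0, 0, 0, 0, 0, 0.55], [0.7, 0, 0, 0, 0, 0, 0.8], [0.85, 0, 0, 0, 0, 0, 1], [0.85, 0, 0, 0, 0, 0, 1]]]'

```text
time_s: 32.85
ee_pos: [0.568, -0.0235, 0.2715]
eef_rot: [-0.168, -1.562, -2.979]
force: [0.9, -0.7, -0.3]
grip_width: 0.0925
grip_force: 0.0
```

Run:
```python
from plan import *
o=log();pots()
```

```text
t 32.85 q [-0.186  0.147  2.306  2.91   0.904 -1.423] p [ 0.568  -0.0235  0.2715] rot [-0.168 -1.562 -2.979] F [ 0.9 -0.7 -0.3] w 0.0925 gf 0.0
top 487 [0.6781 0.3482] [0.058 0.057] 23.0
top 504 [0.5823 0.5144] [0.058 0.056] 44.5
top 510 [0.5541 0.4002] [0.057 0.057] 36.3
top 172 [ 0.568  -0.0188] [0.057 0.056] 0.2
scene 307 [0.5583 0.401 ] [0.059 0.063] 38.4
scene 299 [0.5861 0.5156] [0.057 0.067] 44.9
scene 232 [ 0.5725 -0.0184] [0.056 0.064] 89.3
scene 389 [0.6821 0.3479] [0.06  0.061] 21.7
scene 236 [ 0.5658 -0.128 ] [0.056 0.063] 89.7
```

Run:
```python
from plan import *
G=horiz(36.5,-1,.05);B=np.array([.556,.4005,.048]);d=G[:,2]
check([([.52,.13,.29],horiz(15,-1,.03)),(B-.13*d+[0,0,.2],G),(B-.13*d,G),(B,G)])
```

```text
ok [ 0.1  -0.01  2.37  2.91  0.78 -1.41] wrist [0.28 0.06 0.3 ] knuckle bottom 0.245
ok [ 0.49  0.13  2.34  2.94  0.85 -1.45] wrist [0.25 0.17 0.27] knuckle bottom 0.216
ok [ 0.49  0.8   2.26  2.99  1.44 -1.56] wrist [0.25 0.17 0.07] knuckle bottom 0.023
ok [ 0.53  0.86  1.94  3.03  1.19 -1.53] wrist [0.35 0.25 0.06] knuckle bottom 0.015
[0.0978, -0.6132, -0.1931, 0.0424, -0.0048, -0.0011] rows>=3.3
[-0.1439, -0.8175, -0.0598, 0.0597, -0.0031, -0.0024] rows>=4.2
[-0.799, 0.0, 0.04, 0.0, 0.0, 0.0] rows>=4.0
[-0.0, 0.0, 0.52, 0.0, 0.0, 0.0] rows>=2.6
```

>>> play_rows --motion '[[[0.098, -0.613, -0.193, 0.0424, -0.0048, -0.001, 1], [0.098, -0.613, -0.193, 0.0424, -0.0048, -0.001, 1], [0.098, -0.613, -0.193, 0.0424, -0.0048, -0.001, 1], [0.098, -0.613, -0.193, 0.0424, -0.0048, -0.001, 1], [0.098, -0.613, -0.193, 0.0424, -0.0048, -0.001, 1], [0.098, -0.613, -0.193, 0.0424, -0.0048, -0.001, 1]]]'

```text
time_s: 33.55
ee_pos: [0.5203, 0.13, 0.2872]
eef_rot: [-3.073, -1.536, 0.194]
force: [-0.5, -0.2, 0.6]
grip_width: 0.0939
grip_force: 0.0
```

>>> play_rows --motion '[[[-0.144, -0.8175, -0.06, 0.0597, -0.0031, -0.0024, 1], [-0.144, -0.8175, -0.06, 0.0597, -0.0031, -0.0024, 1], [-0.144, -0.8175, -0.06, 0.0597, -0.0031, -0.0024, 1], [-0.144, -0.8175, -0.06, 0.0597, -0.0031, -0.0024, 1], [-0.144, -0.8175, -0.06, 0.0597, -0.0031, -0.0024, 1], [-0.144, -0.8175, -0.06, 0.0597, -0.0031, -0.0024, 1], [-0.144, -0.8175, -0.06, 0.0597, -0.0031, -0.0024, 1]]]'

```text
time_s: 34.25
ee_pos: [0.4524, 0.3223, 0.2531]
eef_rot: [-3.088, -1.518, 0.583]
force: [0.8, 0.4, -0.2]
grip_width: 0.0942
grip_force: 0.0
```

Run:
```python
from plan import *
log();pots()
G=horiz(36.5,-1,.05);B=np.array([.556,.4005,.048]);d=G[:,2]
check([(B-.13*d,G),(B,G)])
```

```text
t 34.25 q [ 0.484  0.131  2.338  2.939  0.855 -1.442] p [0.4524 0.3223 0.2531] rot [-3.088 -1.518  0.583] F [ 0.8  0.4 -0.2] w 0.0942 gf 0.0
top 485 [0.6783 0.3483] [0.058 0.056] 22.8
top 513 [0.5819 0.5142] [0.059 0.056] 44.8
top 506 [0.5535 0.4004] [0.058 0.057] 36.1
top 168 [ 0.5682 -0.0188] [0.057 0.056] 0.7
top 177 [ 0.5602 -0.1293] [0.056 0.055] 89.7
scene 309 [0.5593 0.4003] [0.058 0.064] 36.3
scene 298 [0.5863 0.515 ] [0.057 0.062] 46.3
scene 240 [ 0.5749 -0.0183] [0.055 0.065] 90.0
scene 393 [0.6834 0.3495] [0.06  0.062] 21.9
scene 236 [ 0.5643 -0.1281] [0.056 0.065] 90.0
ok [ 0.49  0.8   2.26  2.99  1.44 -1.56] wrist [0.25 0.17 0.07] knuckle bottom 0.023
ok [ 0.53  0.86  1.94  3.03  1.19 -1.53] wrist [0.35 0.25 0.06] knuckle bottom 0.015
[-0.7957, -0.0054, 0.0411, 0.0003, 0.0002, -0.0004] rows>=4.0
[-0.0, 0.0, 0.52, 0.0, 0.0, 0.0] rows>=2.6
```

>>> play_rows --motion '[[[-0.18, 0, 0.01, 0, 0, 0, 1], [-0.36, 0, 0.02, 0, 0, 0, 1], [-0.54, 0, 0.03, 0, 0, 0, 1], [-0.7, -0.005, 0.04, 0.0003, 0.0002, -0.0004, 1], [-0.795, -0.005, 0.041, 0.0003, 0.0002, -0.0004, 1], [-0.795, -0.005, 0.041, 0.0003, 0.0002, -0.0004, 1], [-0.795, -0.005, 0.041, 0.0003, 0.0002, -0.0004, 1]]]'

```text
time_s: 35.05
ee_pos: [0.4515, 0.3238, 0.0553]
eef_rot: [-3.13, -1.521, 0.626]
force: [0.3, -0.1, 0.2]
grip_width: 0.094
grip_force: 0.0
```

>>> play_rows --motion '[[[0, 0, 0.15, 0, 0, 0, 1], [0, 0, 0.3, 0, 0, 0, 1], [0, 0, 0.42, 0, 0, 0, 1], [0, 0, 0.51, 0, 0, 0, 1], [0, 0, 0.51, 0, 0, 0, 1], [0, 0, 0.51, 0, 0, 0, -1], [0, 0, 0.51, 0, 0, 0, -1], [0, 0, 0.51, 0, 0, 0, -1], [0, 0, 0.51, 0, 0, 0, -1], [0, 0, 0.51, 0, 0, 0, -1]]]' --grip_force 40

```text
time_s: 36.05
ee_pos: [0.5529, 0.4004, 0.0485]
eef_rot: [-3.139, -1.521, 0.636]
force: [0.0, 0.3, -0.3]
grip_width: 0.0575
grip_force: 0.4
```

>>> play_rows --motion '[[[0, 0, 0, 0, 0, 0, -1], [0, 0, 0, 0, 0, 0, -1], [0, 0, 0, 0, 0, 0, -1], [0, 0, 0, 0, 0, 0, -1], [0, 0, 0, 0, 0, 0, -1], [0, 0, 0, 0, 0, 0, -1]]]'

```text
time_s: 36.65
ee_pos: [0.5531, 0.4006, 0.0485]
eef_rot: [-3.14, -1.521, 0.638]
force: [0.8, -0.7, 0.4]
grip_width: 0.0561
grip_force: 40.0
```

Run:
```python
from plan import *
o=log();pots();x=o['ee_pos'];G=horiz(36.5,-1,.05)
Rz=lambda G,a:G@R.from_euler('z',a,degrees=True).as_matrix();F=horiz(0,1,.0)
check([(x+[0,0,.2],G),([.52,.30,.27],Rz(G,90)),([.55,.2,.27],Rz(G,178)),([.57,.09,.2],F),([.57,.09,.06],F)])
```

```text
t 36.65 q [ 0.535  0.862  1.946  3.03   1.189 -1.534] p [0.5531 0.4006 0.0485] rot [-3.14  -1.521  0.638] F [ 0.8 -0.7  0.4] w 0.0561 gf 40.0
top 483 [0.6782 0.3482] [0.058 0.056] 22.4
top 513 [0.5822 0.5145] [0.059 0.056] 44.9
top 507 [0.5527 0.4019] [0.058 0.056] 36.7
top 171 [ 0.568  -0.0189] [0.057 0.056] 0.4
top 170 [ 0.5599 -0.1292] [0.056 0.056] 0.4
top 327 [0.3972 0.2968] [0.06  0.061] 36.9
scene 310 [0.5563 0.4039] [0.059 0.063] 36.6
scene 304 [0.5857 0.5152] [0.057 0.065] 44.6
scene 240 [ 0.5731 -0.0186] [0.056 0.062] 89.9
scene 388 [0.6829 0.3491] [0.059 0.06 ] 23.0
scene 239 [ 0.5655 -0.1281] [0.056 0.063] 89.9
ok [ 0.54  0.37  2.02  3.    0.77 -1.47] wrist [0.35 0.25 0.26] knuckle bottom 0.212
ok [0.34 0.18 2.21 2.73 0.82 0.28] wrist [0.32 0.15 0.28] knuckle bottom 0.223
ok [0.04 0.18 2.22 2.37 0.93 2.03] wrist [0.35 0.05 0.28] knuckle bottom 0.213
ok [0.16 0.38 2.28 3.33 1.09 1.48] wrist [0.32 0.09 0.2 ] knuckle bottom 0.152
ok [0.16 0.83 2.19 3.31 1.44 1.55] wrist [0.32 0.09 0.06] knuckle bottom 0.016
[0.7992, 0.0, -0.0399, -0.0003, 0.0, 0.0] rows>=4.0
[0.0684, 0.2447, -0.3495, 0.0, 0.0, 0.25] rows>=10.5
[0.3929, 0.0071, -0.1413, -0.0, -0.0, 0.2444] rows>=10.2
[0.3033, -0.3909, -0.1832, 0.1015, -0.0059, 0.0079] rows>=4.3
[0.56, 0.0, 0.0, 0.0, 0.0, 0.0] rows>=2.8
```

>>> play_rows --motion '[[[0.1, 0, -0.005, 0, 0, 0, -1], [0.25, 0, -0.013, 0, 0, 0, -1], [0.4, 0, -0.02, 0, 0, 0, -1], [0.6, 0, -0.03, 0, 0, 0, -1], [0.8, 0, -0.04, 0, 0, 0, -1], [0.8, 0, -0.04, 0, 0, 0, -1], [0.8, 0, -0.04, 0, 0, 0, -1]]]'

```text
time_s: 37.45
ee_pos: [0.5528, 0.4006, 0.2498]
eef_rot: [3.136, -1.522, 0.645]
force: [-0.6, -1.1, -2.0]
grip_width: 0.0556
grip_force: 40.0
```

>>> play_rows --motion '[[[0.07, 0.245, -0.35, 0, 0, 0.25, -1], [0.07, 0.245, -0.35, 0, 0, 0.25, -1], [0.07, 0.245, -0.35, 0, 0, 0.25, -1], [0.07, 0.245, -0.35, 0, 0, 0.25, -1], [0.07, 0.245, -0.35, 0, 0, 0.25, -1], [0.07, 0.245, -0.35, 0, 0, 0.25, -1], [0.07, 0.245, -0.35, 0, 0, 0.25, -1], [0.07, 0.245, -0.35, 0, 0, 0.25, -1], [0.07, 0.245, -0.35, 0, 0, 0.25, -1], [0.07, 0.245, -0.35, 0, 0, 0.25, -1]]]'

```text
time_s: 38.45
ee_pos: [0.5199, 0.2998, 0.2679]
eef_rot: [-1.625, -0.079, -0.927]
force: [-0.0, 0.7, -1.7]
grip_width: 0.0553
grip_force: 40.0
```

>>> play_rows --motion '[[[0.39, 0, -0.14, 0, 0, 0.22, -1], [0.39, 0, -0.14, 0, 0, 0.22, -1], [0.39, 0, -0.14, 0, 0, 0.22, -1], [0.39, 0, -0.14, 0, 0, 0.22, -1], [0.39, 0, -0.14, 0, 0, 0.22, -1], [0.39, 0, -0.14, 0, 0, 0.22, -1], [0.39, 0, -0.14, 0, 0, 0.22, -1], [0.39, 0, -0.14, 0, 0, 0.22, -1], [0.39, 0, -0.14, 0, 0, 0.22, -1], [0.39, 0, -0.14, 0, 0, 0.22, -1]]]'

```text
time_s: 39.45
ee_pos: [0.5501, 0.2013, 0.2782]
eef_rot: [-1.771, 1.299, -1.124]
force: [-0.5, -0.8, -1.9]
grip_width: 0.0553
grip_force: 40.0
```

Run:
```python
from plan import *
log();F=horiz(0,1,.0)
check([([.57,.09,.2],F),([.57,.09,.06],F)])
```

```text
t 39.45 q [0.042 0.158 2.209 2.348 0.908 1.827] p [0.5501 0.2013 0.2782] rot [-1.771  1.299 -1.124] F [-0.5 -0.8 -1.9] w 0.0553 gf 40.0
ok [0.16 0.38 2.28 3.33 1.09 1.48] wrist [0.32 0.09 0.2 ] knuckle bottom 0.152
ok [0.16 0.83 2.19 3.31 1.44 1.55] wrist [0.32 0.09 0.06] knuckle bottom 0.016
[0.4185, -0.3055, -0.1849, 0.1023, 0.0054, 0.0437] rows>=4.7
[0.56, 0.0, 0.0, 0.0, 0.0, 0.0] rows>=2.8
```

>>> play_rows --motion '[[[0.4185, -0.3055, -0.185, 0.1023, 0.0054, 0.0437, -1], [0.4185, -0.3055, -0.185, 0.1023, 0.0054, 0.0437, -1], [0.4185, -0.3055, -0.185, 0.1023, 0.0054, 0.0437, -1], [0.4185, -0.3055, -0.185, 0.1023, 0.0054, 0.0437, -1], [0.4185, -0.3055, -0.185, 0.1023, 0.0054, 0.0437, -1], [0.4185, -0.3055, -0.185, 0.1023, 0.0054, 0.0437, -1], [0.4185, -0.3055, -0.185, 0.1023, 0.0054, 0.0437, -1], [0.4185, -0.3055, -0.185, 0.1023, 0.0054, 0.0437, -1]]]'

```text
time_s: 40.25
ee_pos: [0.5708, 0.0896, 0.2026]
eef_rot: [-0.727, 1.561, -0.724]
force: [-0.1, 0.5, -0.9]
grip_width: 0.0558
grip_force: 40.0
```

>>> play_rows --motion '[[[0.15, 0, 0, 0, 0, 0, -1], [0.3, 0, 0, 0, 0, 0, -1], [0.42, 0, 0, 0, 0, 0, -1], [0.52, 0, 0, 0, 0, 0, -1], [0.56, 0, 0, 0, 0, 0, -1], [0.56, 0, 0, 0, 0, 0, -1], [0.56, 0, 0, 0, 0, 0, -1]]]'

```text
time_s: 40.95
ee_pos: [0.5721, 0.0884, 0.0634]
eef_rot: [-0.521, 1.562, -0.521]
force: [0.2, -0.4, -0.6]
grip_width: 0.0561
grip_force: 40.0
```

Run:
```python
from plan import *
log()
snap('scene','scene6.png')
I=cv2.imread('pics/scene6.png')[100:300,60:360];cv2.imwrite('pics/s6.png',cv2.resize(I,None,fx=2.5,fy=2.5))
```

```text
t 40.95 q [0.159 0.821 2.185 3.302 1.444 1.545] p [0.5721 0.0884 0.0634] rot [-0.521  1.562 -0.521] F [ 0.2 -0.4 -0.6] w 0.0561 gf 40.0
```

View pics/s6.png

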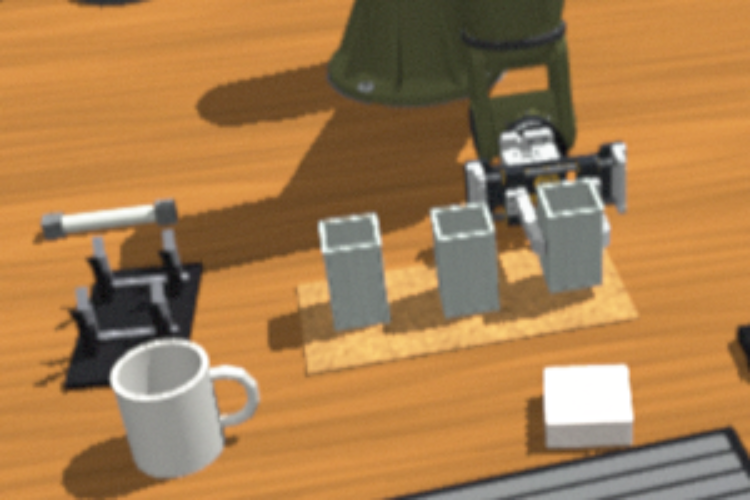

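All three pots are upright; the third is just above the mat (570,240). Lower it the last 11 mm and release.

>>> play_rows --motion '[[[0.02, 0, 0, 0, 0, 0, -1], [0.035, 0, 0, 0, 0, 0, -1], [0.042, 0, 0, 0, 0, 0, -1], [0.048, 0, 0, 0, 0, 0, -1], [0.048, 0, 0, 0, 0, 0, -1], [0.048, 0, 0, 0, 0, 0, -1]]]'

```text
time_s: 41.6
ee_pos: [0.572, 0.0889, 0.0513]
eef_rot: [-0.519, 1.562, -0.519]
force: [-0.4, -0.1, -1.3]
grip_width: 0.0555
grip_force: 40.0
```

>>> play_rows --motion '[[[0, 0, 0, 0, 0, 0, 0.22], [0, 0, 0, 0, 0, 0, 0.25], [0, 0, 0, 0, 0, 0, 0.3], [0, 0, 0, 0, 0, 0, 0.55], [0, 0, 0, 0, 0, 0, 0.55], [0, 0, 0, 0, 0, 0, 0.55]]]'

```text
time_s: 42.2
ee_pos: [0.572, 0.0888, 0.0513]
eef_rot: [-0.516, 1.562, -0.516]
force: [0.6, -0.3, 0.8]
grip_width: 0.0728
grip_force: 0.0
```

>>> play_rows --motion '[[[-0.05, 0, 0, 0, 0, 0, 0.55], [-0.15, 0, 0, 0, 0, 0, 0.55], [-0.3, 0, 0, 0, 0, 0, 0.55], [-0.5, 0, 0, 0, 0, 0, 0.55], [-0.7, 0, 0, 0, 0, 0, 0.8], [-0.85, 0, 0, 0, 0, 0, 1], [-0.85, 0, 0, 0, 0, 0, 1], [-0.85, 0, 0, 0, 0, 0, 1]]]'

```text
time_s: 43.0
ee_pos: [0.5702, 0.0897, 0.2647]
eef_rot: [-0.393, 1.56, -0.393]
force: [-0.1, 0.6, -0.6]
grip_width: 0.0936
grip_force: 0.0
```

Run:
```python
from plan import *
from scipy.spatial.transform import Slerp
from rk import ray
log();pots()
# marker: white/grey points near parking place, in both cameras
for n in('top','scene'):
    W=pts(camera(n));m=(W[...,2]>.012)&(W[...,2]<.03)&(W[...,0]>.28)&(W[...,0]<.39)&(W[...,1]>-.5)&(W[...,1]<-.29)
    P=W[m];c,s,a=cv2.minAreaRect(P[:,:2].astype(np.float32));print(n,len(P),np.round(c,4),np.round(s,3),round(a,1),P[:,2].max().round(3))
Rz=lambda G,a:G@R.from_euler('z',a,degrees=True).as_matrix()
F=horiz(0,1,0);D=down(np.pi/2);H=horiz(40,-1,.3);S=Slerp([0,1],R.from_matrix(np.stack([H,D])))
check([([.54,.05,.30],Rz(F,-90)),([.50,-.02,.32],H),([.44,-.15,.31],S(.4).as_matrix()),([.36,-.32,.25],S(.75).as_matrix()),([.33,-.3927,.13],D),([.33,-.3927,.0225],D)])
```

```text
t 43.0 q [0.164 0.194 2.274 3.349 0.918 1.438] p [0.5702 0.0897 0.2647] rot [-0.393  1.56  -0.393] F [-0.1  0.6 -0.6] w 0.0936 gf 0.0
top 487 [0.6789 0.3484] [0.058 0.057] 23.4
top 510 [0.5823 0.5145] [0.058 0.056] 45.6
top 151 [0.5693 0.0897] [0.056 0.056] 0.9
top 172 [ 0.568  -0.0187] [0.056 0.056] 0.3
top 175 [ 0.5605 -0.1287] [0.056 0.057] 0.1
scene 303 [0.5857 0.5154] [0.057 0.063] 44.9
scene 242 [0.5754 0.0897] [0.057 0.067] 88.4
scene 241 [ 0.5718 -0.0184] [0.056 0.066] 89.9
scene 388 [0.6825 0.3483] [0.06  0.059] 22.5
scene 239 [ 0.5663 -0.1281] [0.056 0.062] 89.8
top 417 [ 0.3264 -0.3891] [0.146 0.021] 88.8 0.028
scene 266 [ 0.3303 -0.3882] [0.145 0.031] 89.0 0.024
ok [ 0.05  0.01  2.35  3.21  0.79 -0.05] wrist [0.29 0.05 0.3 ] knuckle bottom 0.254
ok [-0.61 -0.03  2.1   1.42  1.2  -0.43] wrist [ 0.32 -0.17  0.39] knuckle bottom 0.316
ok [-0.8   0.04  1.8   0.77  1.47 -0.47] wrist [ 0.33 -0.29  0.49] knuckle bottom 0.413
ok [-0.96  0.19  1.63  0.3   1.47 -0.82] wrist [ 0.32 -0.39  0.49] knuckle bottom 0.428
ok [-0.94  0.32  1.73  0.    1.09 -0.94] wrist [ 0.33 -0.39  0.38] knuckle bottom 0.339
ok [-0.94  0.49  1.79  0.    0.86 -0.94] wrist [ 0.33 -0.39  0.27] knuckle bottom 0.231
[-0.1529, -0.1598, -0.1203, -0.0006, 0.0006, -0.2492] rows>=10.4
[0.28, -0.08, -0.16, 0.0512, -0.1238, -0.2536] rows>=12.0
[-0.1913, 0.2441, -0.4831, 0.0352, -0.0754, -0.0477] rows>=4.0
[-0.7103, 0.0337, -0.3417, 0.0308, -0.066, -0.0417] rows>=3.9
[-0.4376, -0.1093, 0.3548, 0.022, -0.0471, -0.0298] rows>=2.9
[0.0, -0.0, 0.43, 0.0, 0.0, 0.0] rows>=2.1
```

>>> play_rows --motion '[[[-0.153, -0.16, -0.12, 0, 0, -0.249, 1], [-0.153, -0.16, -0.12, 0, 0, -0.249, 1], [-0.153, -0.16, -0.12, 0, 0, -0.249, 1], [-0.153, -0.16, -0.12, 0, 0, -0.249, 1], [-0.153, -0.16, -0.12, 0, 0, -0.249, 1], [-0.153, -0.16, -0.12, 0, 0, -0.249, 1], [-0.153, -0.16, -0.12, 0, 0, -0.249, 1], [-0.153, -0.16, -0.12, 0, 0, -0.249, 1], [-0.153, -0.16, -0.12, 0, 0, -0.249, 1], [-0.153, -0.16, -0.12, 0, 0, -0.249, 1]]]'

```text
time_s: 44.2
ee_pos: [0.5402, 0.0499, 0.3003]
eef_rot: [-1.566, 0.06, -1.571]
force: [-0.0, 0.7, -0.1]
grip_width: 0.0938
grip_force: 0.0
```

>>> play_rows --motion '[[[0.28, -0.08, -0.16, 0.0512, -0.1238, -0.2536, 1], [0.28, -0.08, -0.16, 0.0512, -0.1238, -0.2536, 1], [0.28, -0.08, -0.16, 0.0512, -0.1238, -0.2536, 1], [0.28, -0.08, -0.16, 0.0512, -0.1238, -0.2536, 1], [0.28, -0.08, -0.16, 0.0512, -0.1238, -0.2536, 1], [0.28, -0.08, -0.16, 0.0512, -0.1238, -0.2536, 1], [0.28, -0.08, -0.16, 0.0512, -0.1238, -0.2536, 1], [0.28, -0.08, -0.16, 0.0512, -0.1238, -0.2536, 1], [0.28, -0.08, -0.16, 0.0512, -0.1238, -0.2536, 1], [0.28, -0.08, -0.16, 0.0512, -0.1238, -0.2536, 1]]]'

```text
time_s: 45.2
ee_pos: [0.4999, -0.0215, 0.3153]
eef_rot: [-1.768, -1.145, -0.799]
force: [0.1, 0.2, 0.2]
grip_width: 0.0943
grip_force: 0.0
```

Run:
```python
from plan import *
from scipy.spatial.transform import Slerp
o=log();D=down(np.pi/2);S=Slerp([0,1],R.from_matrix(np.stack([R.from_euler('xyz',o['eef_rot']).as_matrix(),D])))
check([([.44,-.15,.31],S(.5).as_matrix()),([.36,-.32,.25],S(.85).as_matrix()),([.33,-.3927,.13],D)])
# rack in both cameras, rack frame from corner rays
a=np.radians(-5.1);u=np.array([np.cos(a),np.sin(a)]);v=np.array([-u[1],u[0]])
for n in('top','scene'):
    W=pts(camera(n));d=W[...,:2]-[.5257,-.3512];x=d@u;y=d@v;z=W[...,2]
    b=(np.abs(x)<.13)&(np.abs(y)<.08)
    m=(b&(z>.035)&(z<.085)).astype(np.uint8);k,lab=cv2.connectedComponents(m)
    for i in range(1,k):
        s=lab==i
        if s.sum()>4: print(n,s.sum(),'x %.4f..%.4f'%tuple(np.percentile(x[s],[3,97])),'y %.4f..%.4f'%tuple(np.percentile(y[s],[3,97])),'z %.3f..%.3f'%(z[s].min(),z[s].max()))
```

```text
t 45.2 q [-0.616  0.014  2.226  1.737  1.237 -0.264] p [ 0.4999 -0.0215  0.3153] rot [-1.768 -1.145 -0.799] F [0.1 0.2 0.2] w 0.0943 gf 0.0
ok [-0.8   0.08  1.76  0.76  1.54 -0.33] wrist [ 0.34 -0.3   0.49] knuckle bottom 0.412
ok [-0.91  0.19  1.62  0.21  1.46 -0.78] wrist [ 0.34 -0.38  0.49] knuckle bottom 0.439
ok [-0.94  0.32  1.73  0.    1.09 -0.94] wrist [ 0.33 -0.39  0.38] knuckle bottom 0.339
[0.0638, 0.2919, -0.4823, 0.0351, -0.1221, -0.0886] rows>=6.5
[-0.6943, 0.1098, -0.3581, 0.0246, -0.0854, -0.062] rows>=4.5
[-0.4095, -0.0902, 0.3919, 0.0105, -0.0366, -0.0266] rows>=2.9
top 35 x 0.0552..0.0687 y 0.0316..0.0422 z 0.035..0.072
top 41 x 0.0546..0.0683 y -0.0384..-0.0274 z 0.036..0.073
top 25 x 0.0293..0.0393 y 0.0324..0.0417 z 0.039..0.074
top 35 x 0.0292..0.0497 y -0.0379..-0.0280 z 0.035..0.074
top 31 x -0.0343..-0.0223 y 0.0311..0.0424 z 0.040..0.073
top 74 x -0.0606..-0.0226 y -0.0382..-0.0281 z 0.035..0.077
top 6 x -0.0453..-0.0380 y 0.0355..0.0415 z 0.036..0.040
top 28 x -0.0607..-0.0491 y 0.0322..0.0414 z 0.038..0.074
scene 100 x -0.0550..-0.0175 y 0.0330..0.0428 z 0.035..0.074
scene 106 x -0.0551..-0.0183 y -0.0374..-0.0268 z 0.035..0.072
scene 112 x 0.0335..0.0712 y 0.0330..0.0434 z 0.035..0.073
scene 119 x 0.0341..0.0705 y -0.0374..-0.0267 z 0.035..0.074
```

>>> play_rows --motion '[[[0.064, 0.292, -0.482, 0.0351, -0.1221, -0.0886, 1], [0.064, 0.292, -0.482, 0.0351, -0.1221, -0.0886, 1], [0.064, 0.292, -0.482, 0.0351, -0.1221, -0.0886, 1], [0.064, 0.292, -0.482, 0.0351, -0.1221, -0.0886, 1], [0.064, 0.292, -0.482, 0.0351, -0.1221, -0.0886, 1], [0.064, 0.292, -0.482, 0.0351, -0.1221, -0.0886, 1], [0.064, 0.292, -0.482, 0.0351, -0.1221, -0.0886, 1], [0.064, 0.292, -0.482, 0.0351, -0.1221, -0.0886, 1]]]'

```text
time_s: 46.1
ee_pos: [0.4405, -0.1483, 0.3111]
eef_rot: [-3.126, -0.792, 0.974]
force: [0.1, -0.4, -0.8]
grip_width: 0.0938
grip_force: 0.0
```

>>> play_rows --motion '[[[-0.694, 0.11, -0.358, 0.0246, -0.0854, -0.062, 1], [-0.694, 0.11, -0.358, 0.0246, -0.0854, -0.062, 1], [-0.694, 0.11, -0.358, 0.0246, -0.0854, -0.062, 1], [-0.694, 0.11, -0.358, 0.0246, -0.0854, -0.062, 1], [-0.694, 0.11, -0.358, 0.0246, -0.0854, -0.062, 1], [-0.694, 0.11, -0.358, 0.0246, -0.0854, -0.062, 1], [-0.694, 0.11, -0.358, 0.0246, -0.0854, -0.062, 1]]]'

```text
time_s: 46.8
ee_pos: [0.3597, -0.3179, 0.2498]
eef_rot: [3.093, -0.243, 1.404]
force: [0.1, -0.3, -0.9]
grip_width: 0.094
grip_force: 0.0
```

>>> play_rows --motion '[[[-0.41, -0.09, 0.39, 0.0105, -0.0366, -0.0266, 1], [-0.41, -0.09, 0.39, 0.0105, -0.0366, -0.0266, 1], [-0.41, -0.09, 0.39, 0.0105, -0.0366, -0.0266, 1], [-0.41, -0.09, 0.39, 0.0105, -0.0366, -0.0266, 1], [-0.41, -0.09, 0.39, 0.0105, -0.0366, -0.0266, 1], [-0.41, -0.09, 0.39, 0.0105, -0.0366, -0.0266, 1]]]'

```text
time_s: 47.4
ee_pos: [0.3303, -0.3915, 0.1322]
eef_rot: [3.138, -0.003, 1.567]
force: [-0.1, 0.6, 0.6]
grip_width: 0.0938
grip_force: 0.0
```

Run:
```python
from plan import *
o=log();D=down(np.pi/2)
check([([.33,-.3927,.022],D)])
```

```text
t 47.4 q [-0.944  0.315  1.73   0.005  1.096 -0.943] p [ 0.3303 -0.3915  0.1322] rot [ 3.138e+00 -3.000e-03  1.567e+00] F [-0.1  0.6  0.6] w 0.0938 gf 0.0
ok [-0.94  0.49  1.79  0.    0.86 -0.94] wrist [ 0.33 -0.39  0.27] knuckle bottom 0.231
[-0.006, -0.0028, 0.4409, 0.0006, -0.0004, -0.0006] rows>=2.2
```

>>> play_rows --motion '[[[0, 0, 0.2, 0, 0, 0, 1], [0, 0, 0.36, 0, 0, 0, 1], [0, 0, 0.44, 0, 0, 0, 1], [0, 0, 0.44, 0, 0, 0, -1], [0, 0, 0.44, 0, 0, 0, -1], [0, 0, 0.44, 0, 0, 0, -1], [0, 0, 0.44, 0, 0, 0, -1], [0, 0, 0.44, 0, 0, 0, -1], [0, 0, 0.44, 0, 0, 0, -1], [0, 0, 0.44, 0, 0, 0, -1]]]' --grip_force 60

```text
time_s: 48.4
ee_pos: [0.3299, -0.3913, 0.0209]
eef_rot: [3.139, -0.003, 1.569]
force: [0.3, -0.1, 0.2]
grip_width: 0.0414
grip_force: 0.0
```

>>> play_rows --motion '[[[0, 0, 0, 0, 0, 0, -1], [0, 0, 0, 0, 0, 0, -1], [0, 0, 0, 0, 0, 0, -1], [0, 0, 0, 0, 0, 0, -1], [0, 0, 0, 0, 0, 0, -1], [0, 0, -0.15, 0, 0, 0, -1], [0, 0, -0.35, 0, 0, 0, -1], [0, 0, -0.55, 0, 0, 0, -1], [0, 0, -0.55, 0, 0, 0, -1], [0, 0, -0.55, 0, 0, 0, -1]]]'

```text
time_s: 49.4
ee_pos: [0.3297, -0.3919, 0.1588]
eef_rot: [3.138, -0.001, 1.569]
force: [0.0, -0.8, -0.8]
grip_width: 0.0168
grip_force: 60.0
```

Run:
```python
from plan import *
o=log();D=down(np.radians(90-5.1))
check([([.485,-.349,.16],D)])
```

```text
t 49.4 q [-0.945  0.281  1.706  0.004  1.154 -0.944] p [ 0.3297 -0.3919  0.1588] rot [ 3.138e+00 -1.000e-03  1.569e+00] F [ 0.  -0.8 -0.8] w 0.0168 gf 60.0
ok [-0.69  0.46  1.45  0.    1.23 -0.6 ] wrist [ 0.49 -0.35  0.41] knuckle bottom 0.369
[0.1728, 0.621, -0.0025, 0.0005, -0.0003, 0.0138] rows>=3.2
```

>>> play_rows --motion '[[[0.173, 0.62, 0, 0, 0, 0.0138, -1], [0.173, 0.62, 0, 0, 0, 0.0138, -1], [0.173, 0.62, 0, 0, 0, 0.0138, -1], [0.173, 0.62, 0, 0, 0, 0.0138, -1], [0.173, 0.62, 0, 0, 0, 0.0138, -1], [0.173, 0.62, 0, 0, 0, 0.0138, -1]]]'

```text
time_s: 50.0
ee_pos: [0.4834, -0.3489, 0.1574]
eef_rot: [-3.141, -0.004, 1.482]
force: [-0.8, -0.7, -0.3]
grip_width: 0.0166
grip_force: 60.0
```

```bash
cat > rk2.py <<'E'
from plan import *
o=log();tp=o['ee_pos']
a=np.radians(-5.1);u=np.array([np.cos(a),np.sin(a)]);v=np.array([-u[1],u[0]])
for n in('top','scene'):
    c=camera(n);W=pts(c);d=W[...,:2]-[.5257,-.3512];x=d@u;y=d@v;z=W[...,2]
    if tp[2]>.1:
        # held marker: caps (y ends) and barrel, relative to TCP
        dx=(W[...,:2]-tp[:2])@u;dy=(W[...,:2]-tp[:2])@v;zr=z-tp[2]
        for nm,lo,hi in(('cap+',.052,.07),('cap-',-.07,-.052),('brl+',.02,.045),('brl-',-.045,-.02)):
            s=(dy>lo)&(dy<hi)&(abs(zr+.01)<.022)&(abs(dx)<.03)
            if s.sum()>4: print(n,nm,s.sum(),'dx %.4f..%.4f'%tuple(np.percentile(dx[s],[3,97])),'dz %.4f..%.4f'%tuple(np.percentile(zr[s],[3,97])))
        s=(abs(zr+.01)<.022)&(abs(dx)<.02)&(abs(dy)<.1);print(n,'marker y ends',np.percentile(dy[s],[1,99]).round(4))
    for zl,zh in((.04,.055),(.055,.064),(.064,.08)):
        m=((abs(x)<.09)&(abs(y)<.06)&(z>zl)&(z<zh)).astype(np.uint8);k,lab=cv2.connectedComponents(m)
        for i in range(1,k):
            s=lab==i
            if s.sum()>3: print(n,zl,s.sum(),'x %.4f..%.4f'%tuple(np.percentile(x[s],[3,97])),'y %.3f'%y[s].mean())
E
python3 rk2.py
```

```text
t 50.0 q [-0.688  0.463  1.458  0.004  1.224 -0.6  ] p [ 0.4834 -0.3489  0.1574] rot [-3.141 -0.004  1.482] F [-0.8 -0.7 -0.3] w 0.0166 gf 60.0
top cap+ 78 dx -0.0138..0.0072 dz -0.0125..0.0038
top brl+ 80 dx -0.0115..0.0051 dz -0.0097..0.0005
top marker y ends [0.0046 0.074 ]
top 0.04 6 x 0.0556..0.0589 y 0.039
top 0.04 10 x 0.0552..0.0589 y -0.031
top 0.04 9 x 0.0323..0.0384 y 0.040
top 0.04 9 x 0.0321..0.0363 y -0.032
top 0.04 5 x -0.0574..-0.0544 y 0.041
top 0.055 9 x 0.0559..0.0638 y 0.037
top 0.055 7 x 0.0569..0.0596 y -0.034
top 0.055 4 x 0.0359..0.0391 y 0.037
top 0.055 5 x 0.0375..0.0409 y -0.032
top 0.055 8 x -0.0527..-0.0494 y 0.038
top 0.064 16 x 0.0589..0.0687 y 0.037
top 0.064 12 x 0.0291..0.0351 y 0.037
top 0.064 6 x 0.0297..0.0348 y -0.031
top 0.064 4 x -0.0225..-0.0218 y 0.037
top 0.064 13 x -0.0608..-0.0548 y 0.037
scene cap+ 86 dx -0.0081..0.0148 dz -0.0189..0.0021
scene cap- 87 dx -0.0091..0.0142 dz -0.0193..0.0026
scene brl+ 80 dx -0.0015..0.0116 dz -0.0167..0.0003
scene brl- 83 dx -0.0022..0.0123 dz -0.0154..0.0004
scene marker y ends [-0.0679  0.0745]
scene 0.0
[... 157 characters left out ...]
ne 0.04 42 x 0.0376..0.0655 y -0.031
scene 0.055 16 x -0.0540..-0.0441 y 0.038
scene 0.055 19 x -0.0540..-0.0425 y -0.032
scene 0.055 10 x -0.0290..-0.0206 y 0.039
scene 0.055 11 x -0.0267..-0.0212 y -0.031
scene 0.055 14 x 0.0378..0.0452 y 0.038
scene 0.055 18 x 0.0391..0.0462 y -0.032
scene 0.055 12 x 0.0629..0.0698 y 0.039
scene 0.055 11 x 0.0617..0.0692 y -0.032
scene 0.064 16 x -0.0578..-0.0468 y 0.038
scene 0.064 14 x -0.0560..-0.0483 y -0.033
scene 0.064 13 x -0.0235..-0.0172 y 0.038
scene 0.064 11 x -0.0219..-0.0174 y -0.033
scene 0.064 22 x 0.0321..0.0429 y 0.038
scene 0.064 21 x 0.0317..0.0411 y -0.032
scene 0.064 14 x 0.0664..0.0731 y 0.038
scene 0.064 14 x 0.0685..0.0727 y -0.032
```

Run:
```python
from plan import *
log();chain([([.4861,-.3477,.09],down(np.radians(84.9)))])
```

```text
t 50.1 q [-0.689  0.461  1.458  0.004  1.224 -0.6  ] p [ 0.4833 -0.3494  0.1583] rot [ 3.141 -0.004  1.48 ] F [-0.8 -0.   1.2] w 0.0167 gf 60.0
[0.0068, 0.0104, 0.2733, 0.0002, -0.0006, -0.0002] rows>=1.4
```

>>> play_rows --motion '[[[0.007, 0.0104, 0, 0, -0.0006, 0, -1], [0.007, 0.0104, 0.1, 0, -0.0006, 0, -1], [0.007, 0.0104, 0.2, 0, -0.0006, 0, -1], [0.007, 0.0104, 0.27, 0, -0.0006, 0, -1], [0.007, 0.0104, 0.27, 0, -0.0006, 0, -1]]]'

```text
time_s: 50.6
ee_pos: [0.4863, -0.3467, 0.0892]
eef_rot: [-3.14, -0.001, 1.481]
force: [-0.3, -0.6, 0.5]
grip_width: 0.017
grip_force: 60.0
```

>>> play_rows --motion '[[[0, 0, 0.02, 0, 0, 0, -1], [0, 0, 0.04, 0, 0, 0, -1], [0, 0, 0.06, 0, 0, 0, -1], [0, 0, 0.06, 0, 0, 0, -1]]]'

```text
time_s: 51.0
ee_pos: [0.4874, -0.347, 0.0759]
eef_rot: [3.14, 0.0, 1.482]
force: [-0.3, 1.7, -1.0]
grip_width: 0.0163
grip_force: 60.0
```

>>> play_rows --motion '[[[0, 0, 0.012, 0, 0, 0, -1], [0, 0, 0.024, 0, 0, 0, -1], [0, 0, 0.024, 0, 0, 0, -1]]]'

```text
time_s: 51.3
ee_pos: [0.4874, -0.3472, 0.0704]
eef_rot: [3.14, 0.001, 1.482]
force: [-2.5, 0.0, 3.1]
grip_width: 0.0167
grip_force: 60.0
```

>>> play_rows --motion '[[[0, -0.005, 0.01, 0, 0, 0, -1], [0, -0.005, 0.02, 0, 0, 0, -1], [0, -0.005, 0.02, 0, 0, 0, -1]]]'

```text
time_s: 51.6
ee_pos: [0.4859, -0.3474, 0.0658]
eef_rot: [3.14, 0.001, 1.482]
force: [-6.6, -1.2, 5.9]
grip_width: 0.0166
grip_force: 60.0
```

>>> play_rows --motion '[[[0, 0, 0.012, 0, 0, 0, -1], [0, 0, 0.02, 0, 0, 0, -1], [0, 0, 0.02, 0, 0, 0, -1]]]'

```text
time_s: 51.9
ee_pos: [0.4859, -0.3472, 0.0602]
eef_rot: [3.141, 0.001, 1.482]
force: [-5.4, -1.4, 1.4]
grip_width: 0.0167
grip_force: 60.0
```

>>> play_rows --motion '[[[0, -0.004, 0.008, 0, 0, 0, -1], [0, -0.004, 0.016, 0, 0, 0, -1], [0, -0.004, 0.016, 0, 0, 0, -1]]]'

```text
time_s: 52.2
ee_pos: [0.4855, -0.3467, 0.0558]
eef_rot: [3.14, 0.0, 1.482]
force: [1.3, -0.9, -3.4]
grip_width: 0.0166
grip_force: 60.0
```

>>> play_rows --motion '[[[0, 0, 0.008, 0, 0, 0, -1], [0, 0, 0.016, 0, 0, 0, -1], [0, 0, 0.016, 0, 0, 0, -1]]]'

```text
time_s: 52.5
ee_pos: [0.4855, -0.3469, 0.0535]
eef_rot: [3.139, 0.001, 1.482]
force: [-4.7, 5.1, 15.7]
grip_width: 0.0165
grip_force: 60.0
```

Snapped (force dropped, then hit a hard stop at the home height). Release and check.

>>> play_rows --motion '[[[0, 0, -0.004, 0, 0, 0, -1], [0, 0, -0.004, 0, 0, 0, -0.4], [0, 0, -0.004, 0, 0, 0, -0.2], [0, 0, -0.004, 0, 0, 0, -0.2], [0, 0, -0.004, 0, 0, 0, -0.2], [0, 0, -0.1, 0, 0, 0, -0.2], [0, 0, -0.3, 0, 0, 0, -0.2], [0, 0, -0.5, 0, 0, 0, -0.2], [0, 0, -0.7, 0, 0, 0, -0.2], [0, 0, -0.9, 0, 0, 0, -0.2]]]'

```text
time_s: 53.5
ee_pos: [0.4846, -0.3465, 0.2794]
eef_rot: [3.14, 0.001, 1.482]
force: [1.3, -0.0, 0.0]
grip_width: 0.0375
grip_force: 0.0
```

>>> play_rows --motion '[[[-0.5, -0.5, -0.3, 0, 0, 0, 0], [-0.8, -0.6, -0.3, 0, 0, 0, 0], [-0.8, -0.6, -0.3, 0, 0, 0, 0], [-0.8, -0.6, -0.3, 0, 0, 0, 0], [-0.8, -0.6, -0.3, 0, 0, 0, 0], [-0.8, -0.6, -0.3, 0, 0, 0, 0], [-0.8, -0.6, -0.3, 0, 0, 0, 0]]]'

```text
time_s: 54.2
ee_pos: [0.3166, -0.5336, 0.3519]
eef_rot: [3.14, 0.001, 1.479]
force: [1.1, -0.2, 0.0]
grip_width: 0.0467
grip_force: 0.0
```

```bash
python3 rk2.py | tail -30
python3 - <<'E'
from h import *
pots()
a=np.radians(-5.1);u=np.array([np.cos(a),np.sin(a)]);v=np.array([-u[1],u[0]])
for n in('top','scene'):
    c=snap(n,n+'9.png');W=pts(c);d=W[...,:2]-[.5257,-.3512];x=d@u;y=d@v;z=W[...,2]
    for lo,hi in((.054,.07),(-.066,-.05),(-.02,.02)):
        s=(y>lo)&(y<hi)&(abs(x+.04)<.022)&(z>.02);print(n,lo,s.sum(),'ztop',np.percentile(z[s],95).round(4),'x',np.percentile(x[s],[3,97]).round(4))
A=cv2.imread('pics/top9.png')[190:290,390:490];B=cv2.imread('pics/scene9.png')[165:265,60:160]
cv2.imwrite('pics/e9.png',np.hstack([cv2.resize(k,(390,390),interpolation=cv2.INTER_CUBIC) for k in(A,B)]))
E
```

```text
t 54.2 q [-1.095e+00  4.110e-01  1.083e+00  1.000e-03  1.646e+00 -1.003e+00] p [ 0.3166 -0.5336  0.3519] rot [3.140e+00 1.000e-03 1.479e+00] F [ 1.1 -0.2  0. ] w 0.0467 gf 0.0
top 489 [0.6783 0.3484] [0.06  0.057] 22.8
top 509 [0.5823 0.5142] [0.059 0.056] 45.9
top 154 [0.569  0.0897] [0.056 0.056] 0.9
top 172 [ 0.5679 -0.0189] [0.056 0.056] 0.4
top 174 [ 0.5602 -0.1288] [0.057 0.055] 89.4
scene 302 [0.5863 0.5147] [0.057 0.066] 44.6
scene 243 [0.5743 0.0898] [0.056 0.061] 88.5
scene 235 [ 0.5743 -0.0185] [0.056 0.064] 89.9
scene 389 [0.6829 0.3491] [0.06  0.063] 22.6
scene 237 [ 0.5661 -0.128 ] [0.056 0.063] 89.8
top 0.054 59 ztop 0.0586 x [-0.0541 -0.0335]
top -0.066 60 ztop 0.058 x [-0.055  -0.0336]
top -0.02 114 ztop 0.055 x [-0.0548 -0.0357]
scene 0.054 69 ztop 0.0562 x [-0.0462 -0.0253]
scene -0.066 77 ztop 0.0561 x [-0.0483 -0.0266]
scene -0.02 120 ztop 0.0533 x [-0.0453 -0.0281]Traceback (most recent call last):
  File "rk2.py", line 12, in <module>
    s=(abs(zr+.01)<.022)&(abs(dx)<.02)&(abs(dy)<.1);print(n,'marker y ends',np.percentile(dy[s],[1,99]).round(4))
                                                                            ~~~~~~~~~~~~~^^^^^^^^^^^^^^
    return _quantile_unchecked(
        a, q, axis, out, overwrite_input, method, keepdims, weights)
    return _ureduce(a,
                    func=_quantile_ureduce_func,
    ...<5 lines>...
                    overwrite_input=overwrite_input,
                    method=method)
    r = func(a, **kwargs)
    result = _quantile(arr,
                       quantiles=q,
    ...<2 lines>...
                       out=out,
                       weights=wgt)
    slices_having_nans = np.isnan(arr[-1, ...])
                                  ~~~^^^^^^^^^
IndexError: index -1 is out of bounds for axis 0 with size 0
```

View pics/e9.png

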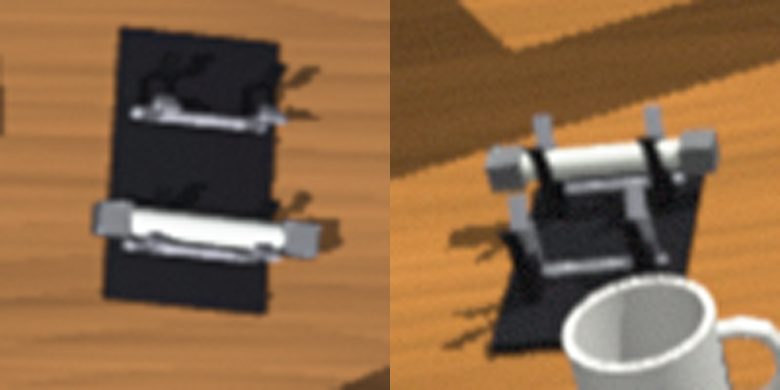

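The marker sits level in the near clip (left crop (205,228)); cap tops at about 56 mm, as expected when home. A last check of the jaw tip position against the earlier one and of the bystanders, then hand in.

```bash
sed -i 's/if tp\[2\]>.1:/if 0:/' rk2.py; python3 rk2.py | grep -E "0.064"
python3 - <<'E'
from h import *
W=pts(camera('top'))
for n,uv,r,lo,hi in(('mug',(427,157),30,.03,.1),('notes',(289,140),22,.02,.04),('mouse',(218,153),16,.01,.05)):
    P=W[uv[1]-r:uv[1]+r,uv[0]-r:uv[0]+r].reshape(-1,3);P=P[(P[:,2]>lo)&(P[:,2]<hi)];print(n,np.round(cv2.minAreaRect(P[:,:2].astype(np.float32))[0],4))
E
```

```text
top 0.064 15 x 0.0585..0.0685 y 0.038
top 0.064 17 x 0.0608..0.0685 y -0.033
top 0.064 11 x 0.0288..0.0354 y 0.036
top 0.064 11 x 0.0290..0.0346 y -0.033
top 0.064 14 x -0.0293..-0.0221 y 0.037
top 0.064 15 x -0.0290..-0.0219 y -0.033
top 0.064 14 x -0.0606..-0.0536 y 0.037
top 0.064 14 x -0.0611..-0.0528 y -0.033
scene 0.04 39 x 0.0359..0.0647 y 0.039
scene 0.064 18 x -0.0555..-0.0461 y 0.038
scene 0.064 15 x -0.0591..-0.0471 y -0.033
scene 0.064 13 x -0.0215..-0.0160 y 0.038
scene 0.064 10 x -0.0226..-0.0151 y -0.033
scene 0.064 20 x 0.0335..0.0409 y 0.038
scene 0.064 23 x 0.0330..0.0432 y -0.032
scene 0.064 15 x 0.0657..0.0746 y 0.038
scene 0.064 14 x 0.0673..0.0751 y -0.032
mug [ 0.7144 -0.2942]
notes [0.7869 0.0695]
mouse [0.7366 0.2503]
```

Run:
```python
import cv2,numpy as np
for f in('top0','top9'):
    I=cv2.imread(f'pics/{f}.png')[115:165,262:316];m=(I.min(2)>190).astype(np.uint8)
    ys,xs=np.nonzero(m);print(f,len(xs),xs.mean()+262,ys.mean()+115)
from h import *
workorder.hand_in()
```

```text
top0 755 287.92450331125826 139.08079470198675
top9 757 287.96301188903567 139.0779392338177
the job is handed in; nothing more can be done
```

I handed the job in at about 54 s: all three pots stand mouth up on the cork mat, and the one marker is pressed home in the near clip with its jaw closed; mug, note block and mouse did not move.

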